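# Fit the bearings and hub of a trailer wheel on its stub axle

### The arm

A 7-joint arm with a two-finger parallel gripper is mounted at the origin on a cart in front of the work surface, level with it; the furniture and walls round the work are solid. World frame = base frame: x ahead of the robot, y to its left, z up, the work surface at z = 0. Lengths are in mm, angles in rad, forces in N, time in s.
With the tool pointing down it reaches from about 400 to 875 mm from the base axis. Payload 4.4 kg.
Tool frame: the origin (TCP) lies midway between the tips of the shut fingers; the grasp point (between the pads) lies 19 mm behind it; z points along the fingers, y is the line along which they close (so a half turn about z gives the same grasp; the last joint's range is limited). The gripper opens to 85 mm and grips with 20 to 120 N. Pads are 22 mm wide; open, the fingers measure 114 mm over their backs; the gripper's body (76 mm by 85 mm) begins 54 mm behind the grasp point. The pads swing forward as they close: fully open they stand 13 mm farther back than shut.
Start: joints at [-1.189, 0.628, 0.038, 1.517, -0.027, 0.996, -0.02], TCP at [281.418, 585.937, 210.113] pointing down, gripper open.
Joint ranges: [-3.06, 3.06], [-0.37, 2.12], [-1.25, 1.32], [0.18, 2.47], [-1.1, 4.24], [0.23, 1.98], [-2.94, 2.94]. Speed limits (rad/s): [2.57, 2.57, 3.14, 3.14, 3.14, 3.14, 3.14].

### API

Orientations are given as [roll, pitch, yaw] about the fixed x, y, z axes, in that order (R = Rz(yaw) Ry(pitch) Rx(roll)).
In Python, from cell import ctrl, get_image, get_calibration gives the robot as it stands.
- The arm moves only by the shell command python3 -m creep 'ROWS'. ROWS is JSON, a list of rows, each an object of numbers: "dx", "dy", "dz": the shift along the world's x, y, z normalised to -1 to 1, where 1 is 0.4 m; "rx", "ry", "rz": the turn, a rotation vector about the world's x, y, z normalised to -1 to 1, where 1 is 2 pi rad; "grip": the closure, from -1 (fully open) to 1 (shut). A call has exactly 5 rows; each row is the pose to reach, as a shift and turn from the pose commanded when the call began, turning the shorter way round; what a row does not reach only later rows make up. A row lasts 1/8 s, in which the tool goes at most 62.5 mm and 10.7 degrees, less where a joint would pass 70% of its speed; a pose out of reach is approached as far as the arm can. A call with a number of a shift or a turn outside -1 to 1 is refused whole. A call with a gripper value outside its range is refused whole. The fingers move at their own pace and stop on an object; the grip force is fixed at half the most. Time passes only in rows, so rows that repeat a pose let the fingers close, or fill a call up. It gives the time, the measured TCP pose, the force, the opening and the grip force at its end, in the units of the state.
- ctrl.read_state(): the state, without advancing time (a new reading comes with each control period).
- get_image(name): name is "scene" or "side" or "wrist"; returns the picture (384x512x3 uint8, red, green, blue); there is no depth.
- get_calibration(name): a dict with "mtx" (3x3 intrinsics, pixels), "world_from_camera" (4x4, takes a point from camera to world coordinates). Camera axes: x right, y down, z forward; pixel columns grow to the right and rows downward; lengths in mm; the calibration is good to about 2 mm. A picture is of the moment at which its call begins: read the wrist's pose just before it. get_calibration takes no time and is no camera call; for the wrist camera it gives the pose at the moment of the call.
- ctrl.finish_job(): hands the job in; it is judged then, once.
The state is a dict: "clock": time; "qpos": joint angles; "qd": joint speeds; "tau": joint torques, N m; "eef_pos": TCP position; "tool_rot": TCP orientation; "force": force on the tool from outside, world axes, zero at the start; "torque": the same for the moment, N m; "width": finger opening in mm; "gripper_force": force on a finger pad.
Only numpy, scipy, OpenCV 4.12 (cv2) and the standard library are available. Lean on these libraries where they do the work, as an engineer would, in place of code of your own. Each camera call takes 0.05 s, during which the arm holds its last target. There are 200 camera calls.

### The job

Build up the trailer hub on the upright stub axle so that it is ready for its nut: first the larger bearing down onto the axle's collar, then the hub, flange down, over that bearing, then the smaller bearing down the axle into the open nose of the hub, and last the flat washer on top of it. Lower the parts rather than letting them drop; each must end all the way down, flat and let go. Leave the slotted nut and the grease cap lying where they are; they come later.

Things in the scene. Friction and masses are not known exactly. Their poses are not given: they have to be found in the camera images.
- stub_axle: Fixed upright stub axle: plywood base 130x130x15 mm, dark square flange 96x96 (top z 25, bolt heads to 34), bright spindle. Origin on the spindle axis at the base's underside, z up. Diameters by height (mm): collar 46 from z 25 to 36 (its top seats the larger bearing), 30 to z 46, cone to 22 at z 52, 22 to z 72, 20 from z 74 to 87, thread 16 from z 89 to 112, cone to 10 at the tip, z 117
- big_bearing: The larger ball bearing: steel ring with black seals, lying flat, 52 mm outside, 33 mm bore, 18 mm high, 0.11 to 0.23 kg. Origin: centre of its underside, z up. Seated with its underside 36 mm above the axle's origin.
- hub: Grey hub lying flange down; sizes in mm: 46 high, 0.48 to 0.78 kg. Flange 108 dia, 9 thick; 4 studs to z 27 around it; barrel 68 dia to z 20; nose 58 dia, z 24 to 46: grip it there. Bore: lower pocket 56 dia, 16 deep (over larger bearing), then 26, then from z 36 the nose pocket 47 dia, 10 deep. Origin: centre of underside, z up; seated 38 above the axle's (rim then at 84)
- small_bearing: The smaller ball bearing: steel ring with black seals, lying flat, 40 mm outside, 24 mm bore, 16 mm high, 0.06 to 0.13 kg. Origin: centre of its underside, z up. Seated with its underside 74 mm above the axle's origin, so that its upper 6 mm stand out of the hub's nose: take it by its upper half.
- washer: Thick flat bright washer lying flat, 36 mm outside, 19 mm bore, 8 mm thick, 0.045 kg. Origin: centre of its underside, z up. Seated on the smaller bearing with its underside 90 mm above the axle's origin.
- slotted_nut: Slotted (castle) hexagon nut standing flat, 24 mm across flats, 18 mm high; not to be moved now. Origin: centre of its underside.
- grease_cap: Domed sheet-steel grease cap lying mouth down, 51 mm dia, 31 mm high; not to be moved now. Origin: centre of its underside.
Not all that is in view belongs to the job. What is shaped like the small_bearing but brown, pink or turquoise is not meant.

How it is judged:
By the outcome, as a careful person would: the job done as asked, in the order asked, and still so for the second after the job is handed in, with the robot touching nothing.
It also fails if it takes over 112 s, if anything falls off the work surface, if the arm or the gripper's body presses on something with over 40 N, if the wrist force passes 120 N, or if a joint passes its speed limit or range.

## Working session

There is one attempt and no reset: what is moved stays moved. The work goes in short steps, Python scripts to look and compute and a shell command to move; the robot and the scene stay as the last step left them, time stands still between calls to the robot, and variables do not carry over. Pictures are saved under pics/ and viewed, at most 14 in all, crops included, and the job is handed in when it is done.

```bash
ls; mkdir -p pics; python3 - <<'E'
from cell import ctrl,get_image,get_calibration
import cv2
s=ctrl.read_state();print({k:s[k] for k in('clock','eef_pos','tool_rot','width','force')})
for n in('scene','side','wrist'):
    cv2.imwrite(f'pics/{n}0.png',get_image(n)[:,:,::-1]); c=get_calibration(n); print(n,c['mtx'],c['world_from_camera'])
a=cv2.imread('pics/scene0.png');cv2.imwrite('pics/scene0b.png',cv2.resize(a,(800,600)))
E
```

```text
pics
{'clock': 0.0, 'eef_pos': array([281.11644682, 585.2966162 , 209.17466865]), 'tool_rot': array([-3.13962287e+00,  1.37374516e-05,  2.69377649e+00]), 'width': 85.53408953068708, 'force': array([-0.35461916, -0.28757573, -0.66905939])}
scene [[429.87278215   0.         257.11608162]
 [  0.         429.87278215 194.10924589]
 [  0.           0.           1.        ]] [[ 5.37471597e-01 -6.41226044e-01  5.47680055e-01 -5.43930707e+01]
 [-8.43122008e-01 -3.95967697e-01  3.63806078e-01 -3.98201138e+02]
 [-1.64183221e-02 -6.57296542e-01 -7.53453180e-01  8.58593490e+02]
 [ 0.00000000e+00  0.00000000e+00  0.00000000e+00  1.00000000e+00]]
side [[461.6022689    0.         260.71177374]
 [  0.         461.6022689  189.337208  ]
 [  0.           0.           1.        ]] [[ 9.95230688e-01 -2.94466770e-02  9.29987715e-02  4.44875031e+02]
 [-9.73070752e-02 -3.66829400e-01  9.25185130e-01 -1.01289146e+03]
 [ 6.87105584e-03 -9.29822071e-01 -3.67945246e-01  4.29202082e+02]
 [ 0.00000000e+00  0.00000000e+00  0.00000000e+00  1.00000000e+00]]
wrist [[296.99155485   0.         251.33797977]
 [  0.         296.99155485 192.13605182]
 [  0.           0.           1.        ]] [[ 4.32853371e-01  8.68111348e-01  2.42941654e-01  2.19060687e+02]
 [ 9.01460704e-01 -4.16071076e-01 -1.19387850e-01  6.14521511e+02]
 [-2.56095186e-03  2.70679788e-01 -9.62666034e-01  3.74772018e+02]
 [ 0.00000000e+00  0.00000000e+00  0.00000000e+00  1.00000000e+00]]
```

View pics/scene0b.png

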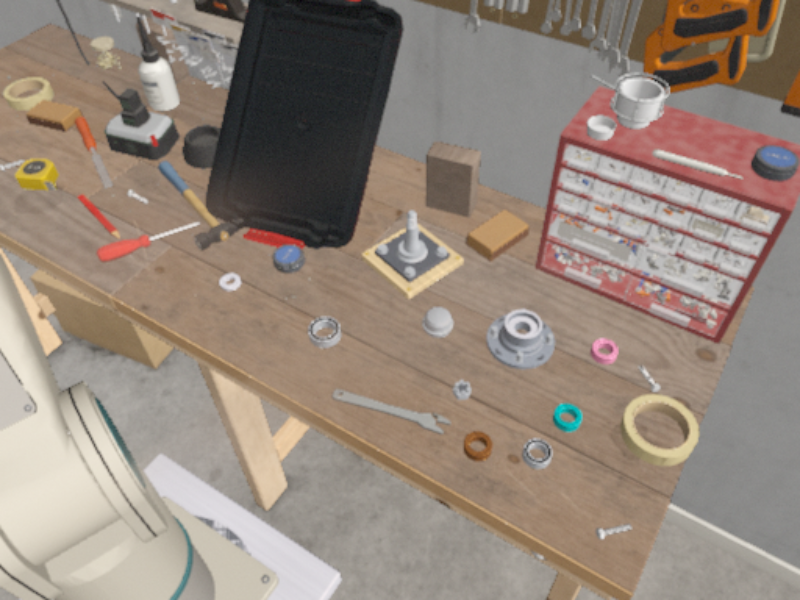

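View pics/side0.png

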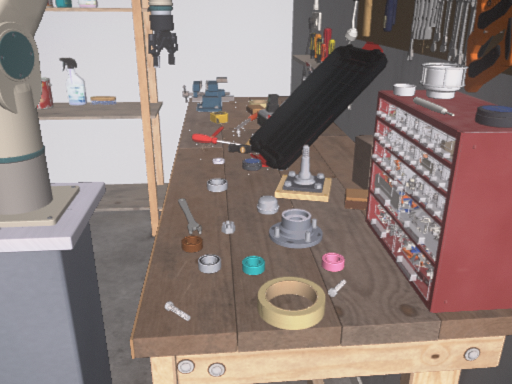

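The scene view (800x600) shows the axle at (412,250), big bearing (325,332), hub (521,337), small bearing (538,453), washer (230,282), and the case lid leaning up behind the axle. I'll enlarge these for accurate pixels.

```bash
python3 - <<'E'
import cv2,numpy as np
a=cv2.imread('pics/scene0.png')
def crop(cx,cy,w=64,h=48,s=6):
    c=a[cy-h//2:cy+h//2,cx-w//2:cx+w//2]
    c=cv2.resize(c,None,fx=s,fy=s,interpolation=cv2.INTER_CUBIC)
    for i in range(0,w,10): cv2.putText(c,str(cx-w//2+i),(i*s,8),0,.3,(0,255,255)); cv2.line(c,(i*s,10),(i*s,14),(0,255,255))
    for i in range(0,h,10): cv2.putText(c,str(cy-h//2+i),(0,i*s+4),0,.3,(0,255,0)); cv2.line(c,(20,i*s),(24,i*s),(0,255,0))
    return c
r1=np.hstack([crop(208,212),crop(344,290)]); r2=np.hstack([crop(333,216),crop(147,181)])
cv2.imwrite('pics/crops.png',np.vstack([r1,r2]))
c=crop(264,158,80,60,8);cv2.imwrite('pics/axle.png',c)
E
```

```text
(no output)
```

View pics/crops.png

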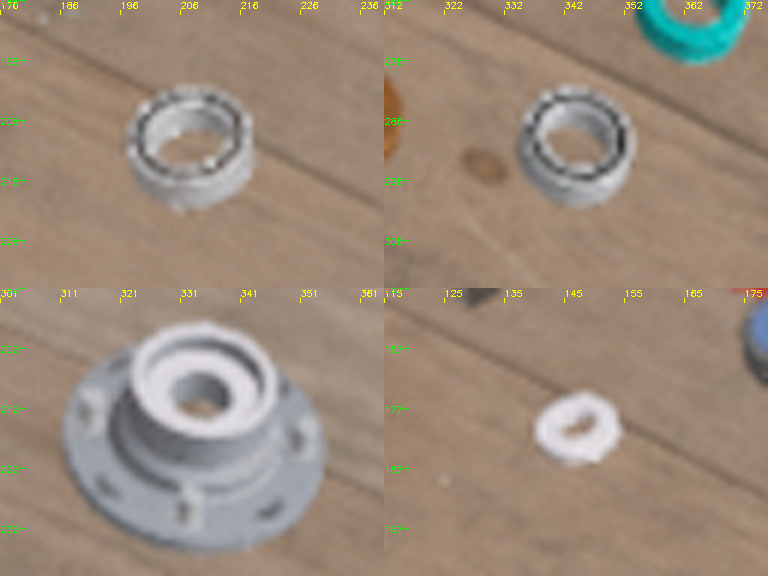

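View pics/axle.png

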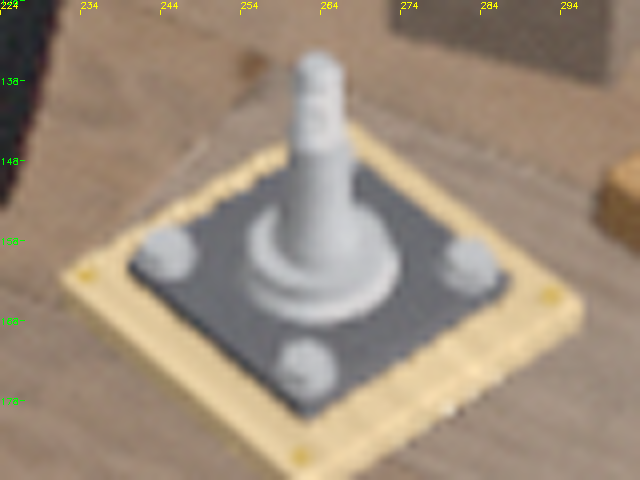

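Readings (scene pixels): big bearing top (207.7,210.2), small bearing top (344.3,288.2), hub rim (335.2,207.3), washer middle (147.3,180.3), spindle tip (263.9,135.5).

```bash
cat > h.py <<'E'
from cell import ctrl,get_image,get_calibration
import cv2,numpy as np
def ray(n,uv,z,c=None):
    c=c or get_calibration(n);T=np.array(c['world_from_camera']);K=np.array(c['mtx'])
    d=T[:3,:3]@np.linalg.solve(K,[uv[0],uv[1],1]);o=T[:3,3]
    return (o+d*(z-o[2])/d[2])[:2].round(1)
def proj(n,p,c=None):
    c=c or get_calibration(n);T=np.array(c['world_from_camera']);K=np.array(c['mtx'])
    q=K@(T[:3,:3].T@(np.array(p,float)-T[:3,3]));return (q[:2]/q[2]).round(1)
def st():
    s=ctrl.read_state();print({k:np.round(s[k],2).tolist() for k in('clock','eef_pos','tool_rot','width','force','gripper_force','qpos')});return s
E
python3 - <<'E'
from h import *
P={'big':((207.7,210.2),18),'small':((344.3,288.2),16),'hub':((335.2,207.3),46),'washer':((147.3,180.3),4),'tip':((263.9,135.5),117)}
for k,(uv,z) in P.items():
    p=ray('scene',uv,z);print(k,p,'side',proj('side',[*p,z]))
    if k=='tip':print(proj('scene',[*p,36]))
for c in[(232,162),(297,166),(267,188),(265,143)]:print('basecorner',ray('scene',c,15))
print(ctrl.read_state()['tool_rot'], get_calibration('wrist')['world_from_camera'][:3,3]-ctrl.read_state()['eef_pos'])
E
```

```text
big [445.8  84.7] side [217.7 181.3]
small [ 428.7 -298.9] side [210.4 259.2]
hub [ 600.2 -190.5] side [296.9 214.6]
washer [451.4 296.5] side [218.9 160.6]
tip [664.3  53.5] side [307.  145.2]
[264. 158.]
basecorner [622.2 132.7]
basecorner [703.3 -29.2]
basecorner [590.5  -1.6]
basecorner [737.   95.5]
[-3.14014302e+00  1.85904916e-05  2.69385795e+00] [-62.12697639  29.03899592 165.36884748]
```

```bash
python3 - <<'E'
import cv2,numpy as np
a=cv2.imread('pics/side0.png')[140:284,150:342];cv2.imwrite('pics/sidec.png',cv2.resize(a,None,fx=4,fy=4,interpolation=cv2.INTER_CUBIC))
E
```

```text
(no output)
```

View pics/sidec.png

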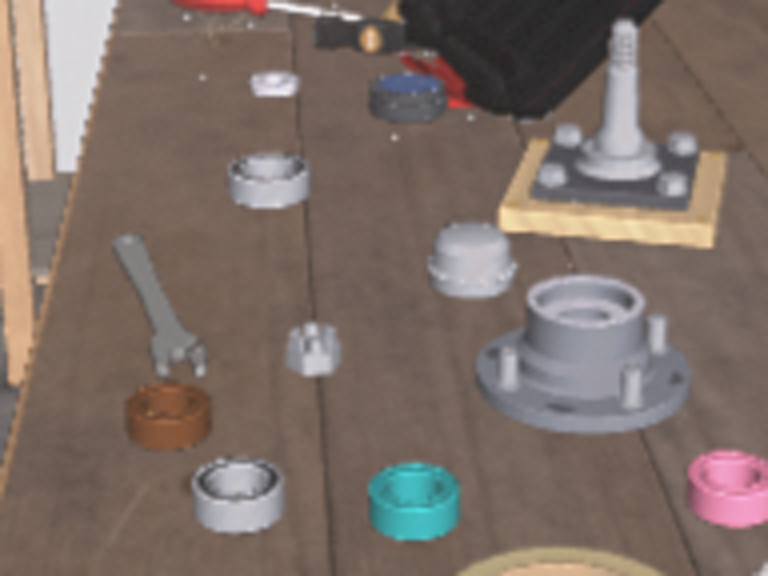

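Side crop: big bearing (217.4,182), small (209.6,260), hub rim (296.3,215.5) and tip (306,145.5), all within about 1 px of the predictions. I'll move above the big bearing.

```bash
python3 -m creep '[{"dx":0.04,"dy":-0.12,"dz":0,"rz":0.024},{"dx":0.08,"dy":-0.25,"rz":0.048},{"dx":0.12,"dy":-0.37,"rz":0.071},{"dx":0.16,"dy":-0.5,"rz":0.071},{"dx":0.2,"dy":-0.62,"rz":0.071}]'
python3 -m creep '[{"dx":0.04,"dy":-0.13},{"dx":0.09,"dy":-0.27},{"dx":0.13,"dy":-0.41},{"dx":0.18,"dy":-0.55},{"dx":0.21,"dy":-0.63}]'
python3 -m creep '[{"dz":-0.08},{"dz":-0.15},{"dz":-0.15},{"dz":-0.15},{"dz":-0.15}]'
python3 - <<'E'
from h import *
st();im=get_image('wrist')[:,:,::-1]
c=get_calibration('wrist');print(proj('wrist',[444.6,84.7,18],c));
cv2.imwrite('pics/w1.png',im); np.save('w1.npy',c,allow_pickle=True)
def tri(u,v):
    A=[];b=[]
    for n,p in(('scene',u),('side',v)):
        k=get_calibration(n);T=k['world_from_camera'];d=T[:3,:3]@np.linalg.solve(k['mtx'],[*p,1]);d/=np.linalg.norm(d)
        M=np.eye(3)-np.outer(d,d);A.append(M);b.append(M@T[:3,3])
    return np.linalg.solve(sum(A),sum(b)).round()
print('lid low',tri((220,156),(280,167)),'lid top',tri((256,13),(385,52)))
h=ray('scene',(335.2,207.3),46)
for s in((315.7,212.3),(331.8,228),(351,217)):
    d=ray('scene',s,25)-h;print('stud',d,np.degrees(np.arctan2(d[1],d[0])))
E
```

```text
{'clock': 0.15, 'eef_pos': [281.19, 585.48, 209.4], 'tool_rot': [-3.14, 0.0, 2.69], 'width': 85.2, 'force': [0.01, 0.85, -1.45], 'gripper_force': 0.0, 'qpos': [-1.19, 0.63, 0.04, 1.52, -0.03, 1.0, -0.02]}
[  7.3 397.8]
lid low [617. 169.  23.] lid top [891. 215. 315.]
stud [-22.8  39.3] 120.1202782479969
stud [-45.5 -15.7] -160.96275242256178
stud [  9.4 -40.8] -77.02589727076338$[0]: bad value
$[0]: bad value
$[0]: bad value
```

View pics/w1.png

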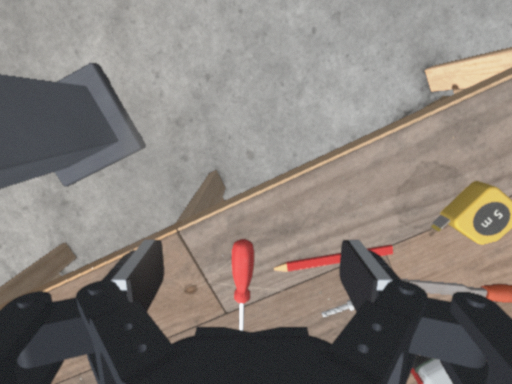

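The pictured view is still at the start (fingers at the bottom, nothing relevant); rows need all keys. The current yaw of 2.694 also puts the fingers between the hub studs, so I'll keep it.

```bash
python3 -m creep '[{"dx":0.04,"dy":-0.12,"dz":0,"rx":0,"ry":0,"rz":0,"grip":-1},{"dx":0.08,"dy":-0.25,"dz":0,"rx":0,"ry":0,"rz":0,"grip":-1},{"dx":0.12,"dy":-0.37,"dz":0,"rx":0,"ry":0,"rz":0,"grip":-1},{"dx":0.16,"dy":-0.5,"dz":0,"rx":0,"ry":0,"rz":0,"grip":-1},{"dx":0.2,"dy":-0.62,"dz":0,"rx":0,"ry":0,"rz":0,"grip":-1}]'
python3 -m creep '[{"dx":0.04,"dy":-0.13,"dz":0,"rx":0,"ry":0,"rz":0,"grip":-1},{"dx":0.09,"dy":-0.27,"dz":-0.05,"rx":0,"ry":0,"rz":0,"grip":-1},{"dx":0.13,"dy":-0.41,"dz":-0.1,"rx":0,"ry":0,"rz":0,"grip":-1},{"dx":0.18,"dy":-0.55,"dz":-0.15,"rx":0,"ry":0,"rz":0,"grip":-1},{"dx":0.21,"dy":-0.63,"dz":-0.15,"rx":0,"ry":0,"rz":0,"grip":-1}]'
python3 -m creep '[{"dx":0,"dy":0,"dz":0,"rx":0,"ry":0,"rz":0,"grip":-1},{"dx":0,"dy":0,"dz":0,"rx":0,"ry":0,"rz":0,"grip":-1},{"dx":0,"dy":0,"dz":0,"rx":0,"ry":0,"rz":0,"grip":-1},{"dx":0,"dy":0,"dz":0,"rx":0,"ry":0,"rz":0,"grip":-1},{"dx":0,"dy":0,"dz":0,"rx":0,"ry":0,"rz":0,"grip":-1}]'
python3 - <<'E'
from h import *
st();c=get_calibration('wrist');im=get_image('wrist')[:,:,::-1]
print(proj('wrist',[445,85,18],c));
cv2.imwrite('pics/w2.png',im); np.save('w2.npy',c,allow_pickle=True)
print(ray('scene',(306,285),8),ray('scene',(363,267),8))
E
```

```text
clock: 0.82
eef_pos: [361.8, 336.0, 210.2]
tool_rot: [-3.142, 0.0, 2.694]
force: [0.8, 0.2, 0.8]
width: 85.4
gripper_force: 0.0
clock: 1.45
eef_pos: [445.0, 82.5, 148.9]
tool_rot: [-3.139, -0.002, 2.69]
force: [0.2, 0.6, 0.4]
width: 85.2
gripper_force: 0.0
clock: 2.08
eef_pos: [445.3, 86.6, 150.2]
tool_rot: [3.141, -0.0, 2.695]
force: [-0.5, 0.1, 0.1]
width: 85.3
gripper_force: 0.0
{'clock': 2.08, 'eef_pos': [445.28, 86.58, 150.18], 'tool_rot': [3.14, -0.0, 2.7], 'width': 85.34, 'force': [-0.5, 0.08, 0.15], 'gripper_force': 0.0, 'qpos': [-0.29, 0.45, 0.05, 2.11, -0.04, 0.58, 0.91]}
[251.1 178.4]
[ 395.7 -223. ] [ 504.9 -311.1]
```

View pics/w2.png

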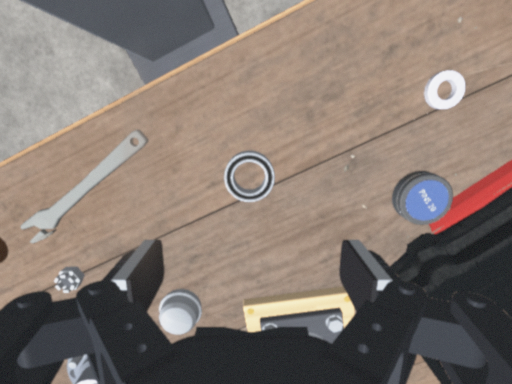

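Wrist view: big bearing at (249.5,177), washer at (446,90), axle base at the bottom (245–355,300+). All agree with the estimates.

```bash
python3 - <<'E'
from h import *
c=np.load('w2.npy',allow_pickle=True).item()
g=cv2.cvtColor(cv2.imread('pics/w2.png'),cv2.COLOR_BGR2GRAY)
for n,(x,y),z in(('big',(249,177),18),('washer',(445,90),8)):
    r=g[y-30:y+30,x-30:x+30];_,b=cv2.threshold(r,0,255,cv2.THRESH_OTSU)
    C=max(cv2.findContours(b,cv2.RETR_EXTERNAL,2)[0],key=cv2.contourArea);e=cv2.fitEllipse(C);p=(e[0][0]+x-30,e[0][1]+y-30)
    print(n,p,e[1],ray('wrist',p,z,c))
print(ray('wrist',(249.5,177),18,c))
s=ctrl.read_state()['eef_pos'];print('tcp px',proj('wrist',s,c),proj('wrist',s+[0,0,20],c))
E
```

```text
big (247.08128547668457, 165.65743255615234) (70.3031997680664, 85.38137817382812) [431.3  87.1]
washer (444.9021167755127, 89.64454460144043) (34.84760665893555, 43.414939880371094) [448.6 293.9]
[443.   84.2]
tcp px [253.  227.8] [253.2 242.3]
```

```bash
python3 -m creep '[{"dx":-0.0045,"dy":-0.004,"dz":-0.1,"rx":0,"ry":0,"rz":0,"grip":-1},{"dx":-0.0045,"dy":-0.004,"dz":-0.2,"rx":0,"ry":0,"rz":0,"grip":-1},{"dx":-0.0045,"dy":-0.004,"dz":-0.25,"rx":0,"ry":0,"rz":0,"grip":-1},{"dx":-0.0045,"dy":-0.004,"dz":-0.25,"rx":0,"ry":0,"rz":0,"grip":-1},{"dx":-0.0045,"dy":-0.004,"dz":-0.25,"rx":0,"ry":0,"rz":0,"grip":-1}]'
python3 - <<'E'
from h import *
st();c=get_calibration('wrist');im=get_image('wrist')[:,:,::-1]
print(proj('wrist',[443,84.2,18],c),proj('wrist',[445.8,84.7,18],c));
np.save('w3.npy',c,allow_pickle=True)
cv2.imwrite('pics/w3.png',cv2.resize(im[120:320,130:380],None,fx=3,fy=3))
E
```

```text
clock: 2.75
eef_pos: [444.1, 84.5, 50.7]
tool_rot: [3.141, 0.001, 2.694]
force: [0.7, -0.6, -0.5]
width: 85.3
gripper_force: 0.0
{'clock': 2.75, 'eef_pos': [444.15, 84.51, 50.73], 'tool_rot': [3.14, 0.0, 2.69], 'width': 85.29, 'force': [0.7, -0.64, -0.47], 'gripper_force': 0.0, 'qpos': [-0.27, 0.64, 0.03, 2.19, -0.05, 0.31, 0.93]}
[251.9 208.5] [254.2 211.6]
```

View pics/w3.png

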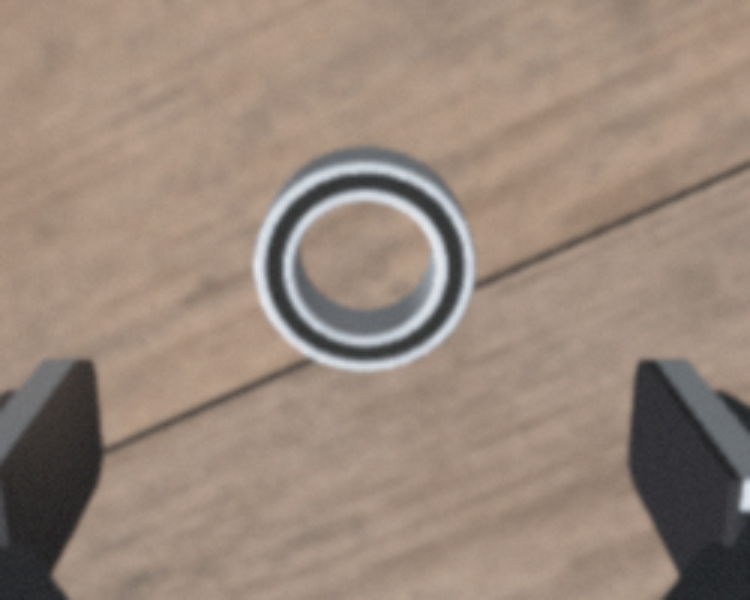

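Close view: bearing centred at (251.8,208.7), exactly as the wrist estimate predicts, with the fingers symmetric about it. I'll descend to TCP z 9.5, close and lift.

```bash
python3 -m creep '[{"dx":-0.001,"dy":0,"dz":-0.05,"rx":0,"ry":0,"rz":0,"grip":-1},{"dx":-0.001,"dy":0,"dz":-0.1015,"rx":0,"ry":0,"rz":0,"grip":-1},{"dx":-0.001,"dy":0,"dz":-0.1015,"rx":0,"ry":0,"rz":0,"grip":-1},{"dx":-0.001,"dy":0,"dz":-0.1015,"rx":0,"ry":0,"rz":0,"grip":1},{"dx":-0.001,"dy":0,"dz":-0.1015,"rx":0,"ry":0,"rz":0,"grip":1}]'
python3 -m creep '[{"dx":0,"dy":0,"dz":0,"rx":0,"ry":0,"rz":0,"grip":1},{"dx":0,"dy":0,"dz":0,"rx":0,"ry":0,"rz":0,"grip":1},{"dx":0,"dy":0,"dz":0,"rx":0,"ry":0,"rz":0,"grip":1},{"dx":0,"dy":0,"dz":0,"rx":0,"ry":0,"rz":0,"grip":1},{"dx":0,"dy":0,"dz":0,"rx":0,"ry":0,"rz":0,"grip":1}]'
python3 -m creep '[{"dx":0,"dy":0,"dz":0.03,"rx":0,"ry":0,"rz":0,"grip":1},{"dx":0,"dy":0,"dz":0.1,"rx":0,"ry":0,"rz":0,"grip":1},{"dx":0,"dy":0,"dz":0.2,"rx":0,"ry":0,"rz":0,"grip":1},{"dx":0,"dy":0,"dz":0.3,"rx":0,"ry":0,"rz":0,"grip":1},{"dx":0,"dy":0,"dz":0.425,"rx":0,"ry":0,"rz":0,"grip":1}]'
```

```text
clock: 3.42
eef_pos: [443.8, 84.2, 10.3]
tool_rot: [3.14, 0.001, 2.694]
force: [-0.1, -0.5, -0.1]
width: 52.0
gripper_force: 0.0
clock: 4.05
eef_pos: [443.2, 84.4, 9.5]
tool_rot: [-3.142, -0.0, 2.694]
force: [-0.3, -0.6, -0.3]
width: -0.2
gripper_force: 0.0
clock: 4.68
eef_pos: [442.4, 84.0, 181.3]
tool_rot: [-3.141, -0.001, 2.694]
force: [0.4, -0.1, -0.2]
width: -0.2
gripper_force: 0.0
```

```bash
python3 -m creep '[{"dx":0,"dy":0,"dz":0,"rx":0,"ry":0,"rz":0,"grip":-1},{"dx":0,"dy":0,"dz":0,"rx":0,"ry":0,"rz":0,"grip":-1},{"dx":0,"dy":0,"dz":0,"rx":0,"ry":0,"rz":0,"grip":-1},{"dx":0,"dy":0,"dz":0,"rx":0,"ry":0,"rz":0,"grip":-1},{"dx":0,"dy":0,"dz":0,"rx":0,"ry":0,"rz":0,"grip":-1}]'
python3 - <<'E'
from h import *
st();c=get_calibration('wrist');im=get_image('wrist')[:,:,::-1]
print(proj('wrist',[443,84.2,18],c));
np.save('w4.npy',c,allow_pickle=True)
cv2.imwrite('pics/w4.png',im)
E
```

```text
clock: 5.3
eef_pos: [442.8, 84.4, 178.9]
tool_rot: [-3.141, -0.001, 2.694]
force: [0.2, 0.5, 0.7]
width: 85.2
gripper_force: 0.0
{'clock': 5.3, 'eef_pos': [442.78, 84.36, 178.91], 'tool_rot': [-3.14, -0.0, 2.69], 'width': 85.16, 'force': [0.23, 0.49, 0.66], 'gripper_force': 0.0, 'qpos': [0.05, 0.42, -0.41, 2.08, 0.26, 0.69, 0.6]}
[252.5 172.6]
```

View pics/w4.png

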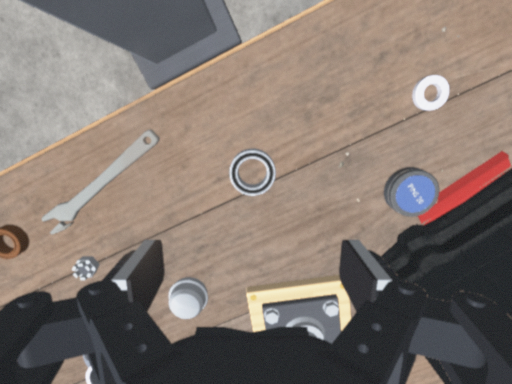

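The bearing is unmoved at (252.5,172): the tips closed over its top. I'll grip lower (TCP z 7) and check before lifting.

```bash
python3 -m creep '[{"dx":0,"dy":0,"dz":-0.15,"rx":0,"ry":0,"rz":0,"grip":-1},{"dx":0,"dy":0,"dz":-0.3,"rx":0,"ry":0,"rz":0,"grip":-1},{"dx":0,"dy":0,"dz":-0.4,"rx":0,"ry":0,"rz":0,"grip":-1},{"dx":0,"dy":0,"dz":-0.431,"rx":0,"ry":0,"rz":0,"grip":-1},{"dx":0,"dy":0,"dz":-0.431,"rx":0,"ry":0,"rz":0,"grip":-1}]'
python3 -m creep '[{"dx":0,"dy":0,"dz":0,"rx":0,"ry":0,"rz":0,"grip":0.3},{"dx":0,"dy":0,"dz":0,"rx":0,"ry":0,"rz":0,"grip":0.3},{"dx":0,"dy":0,"dz":0,"rx":0,"ry":0,"rz":0,"grip":0.3},{"dx":0,"dy":0,"dz":0,"rx":0,"ry":0,"rz":0,"grip":0.3},{"dx":0,"dy":0,"dz":0,"rx":0,"ry":0,"rz":0,"grip":0.3}]'
```

```text
clock: 5.98
eef_pos: [442.3, 84.4, 6.0]
tool_rot: [-3.14, -0.002, 2.695]
force: [-0.2, -0.7, 0.3]
width: 85.6
gripper_force: 0.0
clock: 6.6
eef_pos: [443.3, 84.3, 7.3]
tool_rot: [3.141, 0.0, 2.694]
force: [-0.2, -0.3, 0.2]
width: 29.9
gripper_force: 0.0
```

```bash
python3 - <<'E'
from h import *
st();c=get_calibration('wrist');im=get_image('wrist')[:,:,::-1]
s=get_image('side')[:,:,::-1]
print(proj('wrist',[443,84.2,18],c),proj('side',[443,84.2,18]))
a=cv2.resize(im[150:350,130:380],(500,400));b=cv2.resize(s[130:210,190:250],(300,400),interpolation=cv2.INTER_CUBIC)
cv2.imwrite('pics/w5.png',np.hstack([a,b]))
E
```

```text
{'clock': 6.6, 'eef_pos': [443.33, 84.33, 7.29], 'tool_rot': [3.14, 0.0, 2.69], 'width': 29.91, 'force': [-0.23, -0.28, 0.24], 'gripper_force': 0.0, 'qpos': [-0.13, 0.73, -0.18, 2.2, 0.52, 0.24, 0.35]}
[252.9 234.6] [216.6 181.4]
```

View pics/w5.png

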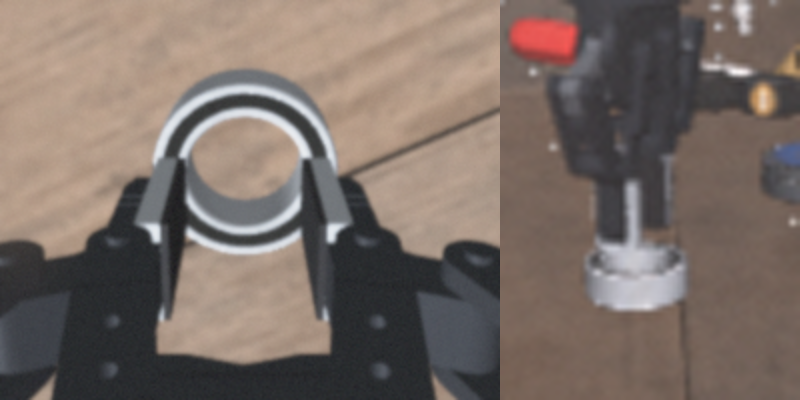

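The fingers pass above the ring: the visible pad ends look about 24 mm above the reported TCP, so the tips are shorter than nominal. I'll probe downward in steps and watch the force.

```bash
python3 -m creep '[{"dx":0,"dy":0,"dz":0,"rx":0,"ry":0,"rz":0,"grip":-0.7},{"dx":0,"dy":0,"dz":0,"rx":0,"ry":0,"rz":0,"grip":-0.7},{"dx":0,"dy":0,"dz":-0.007,"rx":0,"ry":0,"rz":0,"grip":-0.7},{"dx":0,"dy":0,"dz":-0.014,"rx":0,"ry":0,"rz":0,"grip":-0.7},{"dx":0,"dy":0,"dz":-0.02,"rx":0,"ry":0,"rz":0,"grip":-0.7}]'
python3 -m creep '[{"dx":0,"dy":0,"dz":0,"rx":0,"ry":0,"rz":0,"grip":-0.1},{"dx":0,"dy":0,"dz":0,"rx":0,"ry":0,"rz":0,"grip":-0.1},{"dx":0,"dy":0,"dz":0,"rx":0,"ry":0,"rz":0,"grip":-0.1},{"dx":0,"dy":0,"dz":0,"rx":0,"ry":0,"rz":0,"grip":-0.1},{"dx":0,"dy":0,"dz":0,"rx":0,"ry":0,"rz":0,"grip":-0.1}]'
```

```text
clock: 7.32
eef_pos: [443.3, 84.4, -1.0]
tool_rot: [3.142, 0.0, 2.694]
force: [-0.2, 0.0, 0.3]
width: 72.2
gripper_force: 0.0
clock: 7.95
eef_pos: [443.2, 84.4, -0.8]
tool_rot: [3.142, 0.0, 2.694]
force: [-0.3, 0.6, 0.3]
width: 47.2
gripper_force: 0.0
```

```bash
python3 -m creep '[{"dx":0,"dy":0,"dz":0,"rx":0,"ry":0,"rz":0,"grip":-0.7},{"dx":0,"dy":0,"dz":0,"rx":0,"ry":0,"rz":0,"grip":-0.7},{"dx":0,"dy":0,"dz":0,"rx":0,"ry":0,"rz":0,"grip":-0.7},{"dx":0,"dy":0,"dz":-0.012,"rx":0,"ry":0,"rz":0,"grip":-0.7},{"dx":0,"dy":0,"dz":-0.025,"rx":0,"ry":0,"rz":0,"grip":-0.7}]'
python3 -m creep '[{"dx":0,"dy":0,"dz":0,"rx":0,"ry":0,"rz":0,"grip":-0.1},{"dx":0,"dy":0,"dz":0,"rx":0,"ry":0,"rz":0,"grip":-0.1},{"dx":0,"dy":0,"dz":0,"rx":0,"ry":0,"rz":0,"grip":-0.1},{"dx":0,"dy":0,"dz":0,"rx":0,"ry":0,"rz":0,"grip":-0.1},{"dx":0,"dy":0,"dz":0,"rx":0,"ry":0,"rz":0,"grip":-0.1}]'
```

```text
clock: 8.57
eef_pos: [443.3, 84.4, -10.9]
tool_rot: [3.141, 0.0, 2.694]
force: [-0.4, -1.2, -1.7]
width: 72.7
gripper_force: 0.0
clock: 9.2
eef_pos: [443.1, 84.3, -10.2]
tool_rot: [-3.141, 0.0, 2.694]
force: [-1.0, -0.2, 5.7]
width: 48.0
gripper_force: 60.7
```

Now the tips touch the ring's top edge (Fz +5.7), so the true tips are about 25 mm above the reported TCP. I'll go 5 mm lower.

```bash
python3 -m creep '[{"dx":0,"dy":0,"dz":0.01,"rx":0,"ry":0,"rz":0,"grip":-0.7},{"dx":0,"dy":0,"dz":0.01,"rx":0,"ry":0,"rz":0,"grip":-0.7},{"dx":0,"dy":0,"dz":0,"rx":0,"ry":0,"rz":0,"grip":-0.7},{"dx":0,"dy":0,"dz":-0.007,"rx":0,"ry":0,"rz":0,"grip":-0.7},{"dx":0,"dy":0,"dz":-0.0125,"rx":0,"ry":0,"rz":0,"grip":-0.7}]'
python3 -m creep '[{"dx":0,"dy":0,"dz":0,"rx":0,"ry":0,"rz":0,"grip":0.1},{"dx":0,"dy":0,"dz":0,"rx":0,"ry":0,"rz":0,"grip":0.1},{"dx":0,"dy":0,"dz":0,"rx":0,"ry":0,"rz":0,"grip":0.1},{"dx":0,"dy":0,"dz":0,"rx":0,"ry":0,"rz":0,"grip":0.1},{"dx":0,"dy":0,"dz":0,"rx":0,"ry":0,"rz":0,"grip":0.1}]'
```

```text
clock: 9.82
eef_pos: [443.2, 84.3, -16.1]
tool_rot: [-3.142, -0.0, 2.694]
force: [0.6, -0.7, 1.0]
width: 72.6
gripper_force: 0.0
clock: 10.45
eef_pos: [443.1, 84.2, -15.3]
tool_rot: [-3.141, 0.0, 2.694]
force: [-1.1, -0.5, 7.4]
width: 48.2
gripper_force: 61.0
```

```bash
python3 -m creep '[{"dx":0,"dy":0,"dz":0.02,"rx":0,"ry":0,"rz":0,"grip":1},{"dx":0,"dy":0,"dz":0.05,"rx":0,"ry":0,"rz":0,"grip":1},{"dx":0,"dy":0,"dz":0.1,"rx":0,"ry":0,"rz":0,"grip":1},{"dx":0,"dy":0,"dz":0.1,"rx":0,"ry":0,"rz":0,"grip":1},{"dx":0,"dy":0,"dz":0.1,"rx":0,"ry":0,"rz":0,"grip":1}]'
python3 - <<'E'
from h import *
s=st();c=get_calibration('wrist');im=get_image('wrist')[:,:,::-1]
sd=get_image('side')[:,:,::-1]
np.save('w6.npy',c,allow_pickle=True)
a=cv2.resize(im[150:350,130:380],(500,400));b=cv2.resize(sd[120:200,190:250],(300,400),interpolation=cv2.INTER_CUBIC)
cv2.imwrite('pics/w6.png',np.hstack([a,b]))
E
```

```text
clock: 11.08
eef_pos: [443.1, 84.0, 23.9]
tool_rot: [-3.141, -0.0, 2.693]
force: [0.1, 0.8, -1.0]
width: 48.9
gripper_force: 62.6
{'clock': 11.08, 'eef_pos': [443.15, 84.04, 23.88], 'tool_rot': [-3.14, -0.0, 2.69], 'width': 48.94, 'force': [0.09, 0.76, -1.03], 'gripper_force': 62.61, 'qpos': [0.02, 0.72, -0.39, 2.2, 0.78, 0.36, 0.09]}
```

View pics/w6.png

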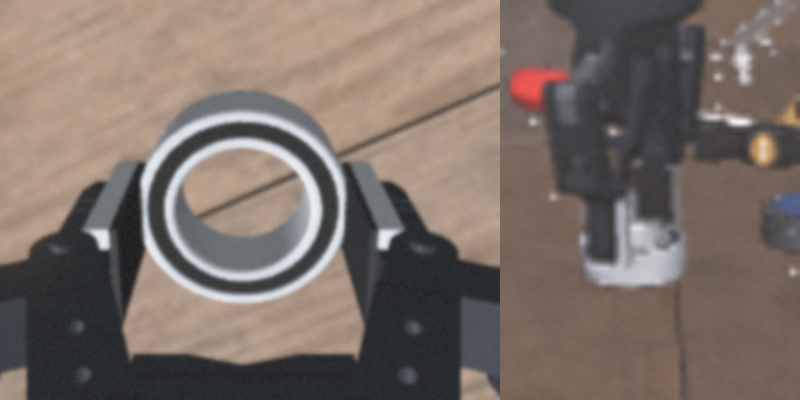

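Bearing held (centre px (251.5,252.5) in the wrist view, tips about halfway down its side). Now to look at the axle from beside it.

```bash
python3 -m creep '[{"dx":0.03,"dy":-0.015,"dz":0.13,"rx":0,"ry":0,"rz":0,"grip":1},{"dx":0.12,"dy":-0.06,"dz":0.25,"rx":0,"ry":0,"rz":0,"grip":1},{"dx":0.24,"dy":-0.12,"dz":0.33,"rx":0,"ry":0,"rz":0,"grip":1},{"dx":0.36,"dy":-0.18,"dz":0.365,"rx":0,"ry":0,"rz":0,"grip":1},{"dx":0.4775,"dy":-0.235,"dz":0.365,"rx":0,"ry":0,"rz":0,"grip":1}]'
python3 -m creep '[{"dx":0,"dy":0,"dz":0,"rx":0,"ry":0,"rz":0,"grip":1},{"dx":0,"dy":0,"dz":0,"rx":0,"ry":0,"rz":0,"grip":1},{"dx":0,"dy":0,"dz":0,"rx":0,"ry":0,"rz":0,"grip":1},{"dx":0,"dy":0,"dz":0,"rx":0,"ry":0,"rz":0,"grip":1},{"dx":0,"dy":0,"dz":0,"rx":0,"ry":0,"rz":0,"grip":1}]'
python3 - <<'E'
from h import *
s=st();c=get_calibration('wrist');im=get_image('wrist')[:,:,::-1]
np.save('w7.npy',c,allow_pickle=True);cv2.imwrite('pics/w7full.png',im)
t=[proj('wrist',[662,52.5,z],c) for z in(117,36,15)];print(t,proj('wrist',s['eef_pos']+[0,0,30],c))
u,v=map(int,t[0]);u0,v0=max(0,u-95),max(0,v-70);print(u0,v0)
k=im[v0:v0+150,u0:u0+200];print(k.shape)
cv2.imwrite('pics/w7.png',cv2.resize(k,None,fx=4,fy=4,interpolation=cv2.INTER_CUBIC))
E
```

```text
clock: 11.8
eef_pos: [636.2, -11.0, 170.9]
tool_rot: [3.141, 0.002, 2.693]
force: [0.7, 1.1, -1.5]
width: 48.8
gripper_force: 63.3
clock: 12.42
eef_pos: [634.0, -9.4, 170.3]
tool_rot: [-3.141, 0.0, 2.694]
force: [-0.5, -0.2, -1.9]
width: 48.8
gripper_force: 63.2
{'clock': 12.42, 'eef_pos': [633.96, -9.4, 170.31], 'tool_rot': [-3.14, 0.0, 2.69], 'width': 48.85, 'force': [-0.52, -0.25, -1.94], 'gripper_force': 63.22, 'qpos': [0.36, 0.73, -0.68, 1.59, 0.52, 1.01, 0.65]}
[array([341.1, 199.2]), array([318.4, 176.2]), array([314.3, 172. ])] [253.5 250.8]
246 129
(150, 200, 3)
```

View pics/w7.png

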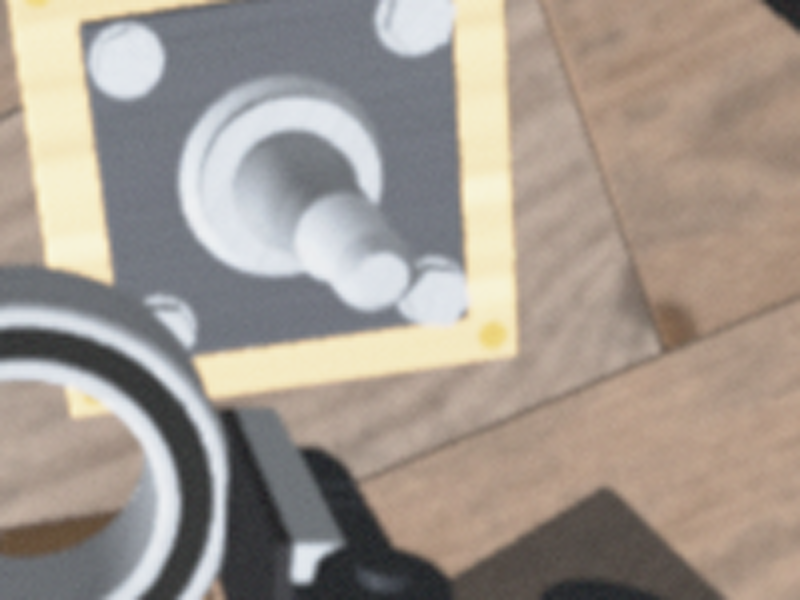

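Axle seen: tip disc at crop (385,277) → (342.3,198.3); collar top centre at crop (292,185) → (319,175.3).

```bash
python3 - <<'E'
from h import *
c=np.load('w7.npy',allow_pickle=True).item()
print(ray('wrist',(342.3,198.3),117,c),ray('wrist',(319,175.3),36,c))
c6=np.load('w6.npy',allow_pickle=True).item();print(ray('wrist',(251.5,252.5),58,c6))
# held bearing in w7: fit by colour-edge
g=cv2.cvtColor(cv2.imread('pics/w7full.png'),cv2.COLOR_BGR2GRAY)
h=cv2.HoughCircles(cv2.GaussianBlur(g,(3,3),0)[180:320,170:340],cv2.HOUGH_GRADIENT,1,5,param1=120,param2=25,minRadius=25,maxRadius=60)
print(None if h is None else (h[0][:6]+[170,180,0]).round(1))
E
```

```text
[661.7  53.6] [661.4  53.4]
[441.7  83.6]
[[251.5 245.5  50.4]
 [250.5 259.5  49.5]
 [252.5 253.5  48.3]
 [246.5 254.5  42.9]
 [247.5 249.5  50.5]
 [244.5 265.5  58.3]]
```

```bash
python3 -m creep '[{"dx":0.035,"dy":0.08,"dz":0,"rx":0,"ry":0,"rz":0,"grip":1},{"dx":0.07,"dy":0.159,"dz":0,"rx":0,"ry":0,"rz":0,"grip":1},{"dx":0.07,"dy":0.159,"dz":0,"rx":0,"ry":0,"rz":0,"grip":1},{"dx":0.07,"dy":0.159,"dz":-0.08,"rx":0,"ry":0,"rz":0,"grip":1},{"dx":0.07,"dy":0.159,"dz":-0.15,"rx":0,"ry":0,"rz":0,"grip":1}]'
python3 -m creep '[{"dx":0,"dy":0,"dz":-0.02,"rx":0,"ry":0,"rz":0,"grip":1},{"dx":0,"dy":0,"dz":-0.04,"rx":0,"ry":0,"rz":0,"grip":1},{"dx":0,"dy":0,"dz":-0.06,"rx":0,"ry":0,"rz":0,"grip":1},{"dx":0,"dy":0,"dz":-0.08,"rx":0,"ry":0,"rz":0,"grip":1},{"dx":0,"dy":0,"dz":-0.1,"rx":0,"ry":0,"rz":0,"grip":1}]'
python3 -m creep '[{"dx":0,"dy":0,"dz":-0.02,"rx":0,"ry":0,"rz":0,"grip":1},{"dx":0,"dy":0,"dz":-0.04,"rx":0,"ry":0,"rz":0,"grip":1},{"dx":0,"dy":0,"dz":-0.06,"rx":0,"ry":0,"rz":0,"grip":1},{"dx":0,"dy":0,"dz":-0.08,"rx":0,"ry":0,"rz":0,"grip":1},{"dx":0,"dy":0,"dz":-0.08,"rx":0,"ry":0,"rz":0,"grip":1}]'
```

```text
clock: 13.1
eef_pos: [662.0, 52.5, 109.4]
tool_rot: [-3.14, 0.001, 2.693]
force: [0.5, 0.8, -1.9]
width: 48.6
gripper_force: 63.2
clock: 13.72
eef_pos: [662.4, 53.9, 69.9]
tool_rot: [3.141, 0.0, 2.694]
force: [-0.2, -0.1, -1.4]
width: 48.9
gripper_force: 63.2
clock: 14.35
eef_pos: [661.6, 53.8, 37.2]
tool_rot: [-3.141, -0.001, 2.694]
force: [0.4, -0.8, -1.6]
width: 48.8
gripper_force: 63.2
```

```bash
python3 -m creep '[{"dx":0,"dy":0,"dz":-0.005,"rx":0,"ry":0,"rz":0,"grip":1},{"dx":0,"dy":0,"dz":-0.01,"rx":0,"ry":0,"rz":0,"grip":1},{"dx":0,"dy":0,"dz":-0.015,"rx":0,"ry":0,"rz":0,"grip":1},{"dx":0,"dy":0,"dz":-0.02,"rx":0,"ry":0,"rz":0,"grip":1},{"dx":0,"dy":0,"dz":-0.025,"rx":0,"ry":0,"rz":0,"grip":1}]'
python3 -m creep '[{"dx":0,"dy":0,"dz":-0.0025,"rx":0,"ry":0,"rz":0,"grip":1},{"dx":0,"dy":0,"dz":-0.005,"rx":0,"ry":0,"rz":0,"grip":1},{"dx":0,"dy":0,"dz":-0.0075,"rx":0,"ry":0,"rz":0,"grip":1},{"dx":0,"dy":0,"dz":-0.01,"rx":0,"ry":0,"rz":0,"grip":1},{"dx":0,"dy":0,"dz":-0.01,"rx":0,"ry":0,"rz":0,"grip":1}]'
```

```text
clock: 14.98
eef_pos: [662.2, 53.9, 28.0]
tool_rot: [3.142, 0.0, 2.694]
force: [-1.0, 0.8, -1.8]
width: 48.9
gripper_force: 63.2
clock: 15.6
eef_pos: [662.2, 53.9, 24.0]
tool_rot: [-3.142, -0.0, 2.694]
force: [-0.6, 0.3, -3.0]
width: 48.9
gripper_force: 63.2
```

```bash
python3 -m creep '[{"dx":0,"dy":0,"dz":-0.0025,"rx":0,"ry":0,"rz":0,"grip":1},{"dx":0,"dy":0,"dz":-0.005,"rx":0,"ry":0,"rz":0,"grip":1},{"dx":0,"dy":0,"dz":-0.0065,"rx":0,"ry":0,"rz":0,"grip":1},{"dx":0,"dy":0,"dz":-0.0065,"rx":0,"ry":0,"rz":0,"grip":1},{"dx":0,"dy":0,"dz":-0.0065,"rx":0,"ry":0,"rz":0,"grip":1}]'
python3 -m creep '[{"dx":0,"dy":0,"dz":-0.001,"rx":0,"ry":0,"rz":0,"grip":1},{"dx":0,"dy":0,"dz":-0.0025,"rx":0,"ry":0,"rz":0,"grip":1},{"dx":0,"dy":0,"dz":-0.0025,"rx":0,"ry":0,"rz":0,"grip":1},{"dx":0,"dy":0,"dz":-0.0025,"rx":0,"ry":0,"rz":0,"grip":1},{"dx":0,"dy":0,"dz":-0.0025,"rx":0,"ry":0,"rz":0,"grip":1}]'
```

```text
clock: 16.23
eef_pos: [662.4, 54.0, 22.5]
tool_rot: [3.142, 0.001, 2.694]
force: [-2.2, -0.2, 6.4]
width: 48.7
gripper_force: 63.2
clock: 16.85
eef_pos: [662.5, 53.9, 22.4]
tool_rot: [-3.141, 0.001, 2.694]
force: [-4.8, -1.5, 11.6]
width: 48.9
gripper_force: 63.2
```

Contact at Fz 11.6, about 2 mm above the nominal seat (either seated or palm on the tip). I'll relieve it slightly, release, back off and look.

```bash
python3 -m creep '[{"dx":0,"dy":0,"dz":0.002,"rx":0,"ry":0,"rz":0,"grip":1},{"dx":0,"dy":0,"dz":0.003,"rx":0,"ry":0,"rz":0,"grip":-0.5},{"dx":0,"dy":0,"dz":0.003,"rx":0,"ry":0,"rz":0,"grip":-0.5},{"dx":0,"dy":0,"dz":0.003,"rx":0,"ry":0,"rz":0,"grip":-0.5},{"dx":0,"dy":0,"dz":0.003,"rx":0,"ry":0,"rz":0,"grip":-0.5}]'
python3 -m creep '[{"dx":0,"dy":0,"dz":0.05,"rx":0,"ry":0,"rz":0,"grip":-0.5},{"dx":0,"dy":0,"dz":0.15,"rx":0,"ry":0,"rz":0,"grip":-0.5},{"dx":0,"dy":0,"dz":0.28,"rx":0,"ry":0,"rz":0,"grip":-0.5},{"dx":-0.05,"dy":-0.12,"dz":0.37,"rx":0,"ry":0,"rz":0,"grip":-1},{"dx":-0.07,"dy":-0.159,"dz":0.37,"rx":0,"ry":0,"rz":0,"grip":-1}]'
python3 - <<'E'
from h import *
st();c=get_calibration('wrist');im=get_image('wrist')[:,:,::-1];sd=get_image('side')[:,:,::-1]
np.save('w8.npy',c,allow_pickle=True);cv2.imwrite('pics/w8full.png',im);cv2.imwrite('pics/s8full.png',sd)
for z in(36,54,117):print(z,proj('wrist',[661.6,53.5,z],c),proj('side',[663,53.5,z]))
a=cv2.resize(im[110:235,260:385],(400,400),interpolation=cv2.INTER_CUBIC);b=cv2.resize(sd[135:205,270:340],(400,400),interpolation=cv2.INTER_CUBIC)
cv2.imwrite('pics/w8.png',np.hstack([a,b]))
E
```

```text
clock: 17.48
eef_pos: [662.4, 54.0, 22.6]
tool_rot: [3.142, 0.001, 2.694]
force: [-2.7, -0.8, 7.4]
width: 64.0
gripper_force: 0.0
clock: 18.1
eef_pos: [635.9, -12.8, 173.6]
tool_rot: [3.141, 0.007, 2.69]
force: [0.2, -1.0, -0.7]
width: 85.5
gripper_force: 0.0
{'clock': 18.1, 'eef_pos': [635.86, -12.83, 173.6], 'tool_rot': [3.14, 0.01, 2.69], 'width': 85.53, 'force': [0.2, -0.96, -0.68], 'gripper_force': 0.0, 'qpos': [0.37, 0.73, -0.68, 1.59, 0.52, 1.01, 0.64]}
36 [320.8 170.6] [305.1 176.5]
54 [324.9 174.4] [305.4 169.7]
117 [344.2 192.2] [306.5 145.2]
```

View pics/w8.png

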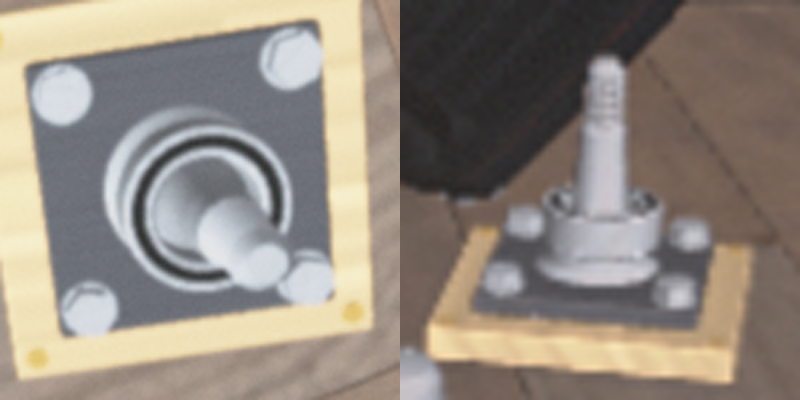

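Bearing sits level on the collar (wrist crop centre matches the seated prediction to about 1 px; side view shows it flush). The residual force was the palm on the spindle tip, giving palm = commanded z + 94.5 and tips ≈ commanded + 22. Next is the hub.

```bash
python3 -m creep '[{"dx":-0.03,"dy":-0.15,"dz":0,"rx":0,"ry":0,"rz":0,"grip":-1},{"dx":-0.06,"dy":-0.3,"dz":-0.02,"rx":0,"ry":0,"rz":0,"grip":-1},{"dx":-0.092,"dy":-0.454,"dz":-0.05,"rx":0,"ry":0,"rz":0,"grip":-1},{"dx":-0.092,"dy":-0.454,"dz":-0.05,"rx":0,"ry":0,"rz":0,"grip":-1},{"dx":-0.092,"dy":-0.454,"dz":-0.05,"rx":0,"ry":0,"rz":0,"grip":-1}]'
cat >> h.py <<'E'
def circ(tag,xy,z,dia,win=1.5,tol=.08,p2=15):
    """Hough circle of known diameter at height z near xy in wrist view"""
    c=get_calibration('wrist');im=get_image('wrist')[:,:,::-1];np.save(tag+'.npy',c,allow_pickle=True);cv2.imwrite(f'pics/{tag}.png',im)
    u,v=proj('wrist',[*xy,z],c);r=np.mean([np.linalg.norm(proj('wrist',[xy[0]+dia/2*np.cos(a),xy[1]+dia/2*np.sin(a),z],c)-[u,v]) for a in np.arange(0,6.28,.5)])
    w=int(r*win);x0,y0=max(0,int(u)-w),max(0,int(v)-w);k=im[y0:int(v)+w,x0:int(u)+w]
    g=cv2.resize(cv2.cvtColor(k,cv2.COLOR_BGR2GRAY),None,fx=4,fy=4,interpolation=cv2.INTER_CUBIC)
    H=cv2.HoughCircles(cv2.GaussianBlur(g,(9,9),0),cv2.HOUGH_GRADIENT,1,4,param1=60,param2=p2,minRadius=int(4*r*(1-tol)),maxRadius=int(4*r*(1+tol)))
    print('pred px',u,v,'r',round(r,1))
    for h in H[0][:5]:
        q=((h[0]+.5)/4-.5+x0,(h[1]+.5)/4-.5+y0);print(np.round(q,1),round(h[2]/4,1),ray('wrist',q,z,c))
E
python3 - <<'E'
from h import *
st();circ('hub1',(597.5,-191.5),46,58);
E
```

```text
clock: 18.82
eef_pos: [597.7, -189.2, 148.8]
tool_rot: [3.139, -0.002, 2.695]
force: [-0.0, 0.9, 0.4]
width: 85.4
gripper_force: 0.0
{'clock': 18.82, 'eef_pos': [597.71, -189.2, 148.85], 'tool_rot': [3.14, -0.0, 2.69], 'width': 85.35, 'force': [-0.01, 0.86, 0.37], 'gripper_force': 0.0, 'qpos': [0.66, 0.75, -0.69, 1.63, 0.55, 0.96, 0.91]}
pred px 250.1 186.1 r 30.6
[250.5 186.8] 31.5 [ 598.2 -191.4]
[250.8 185.8] 30.8 [ 597.4 -190.8]
[250.8 184.5] 32.0 [ 596.3 -190.3]
[252. 186.] 30.1 [ 598.2 -189.9]
[249.2 185.8] 30.4 [ 596.8 -192.1]
```

```bash
python3 - <<'E'
from h import *
circ('hub2',(597.6,-191),46,47);circ('hub3',(597.6,-191),9,108,1.3,.04)
c=np.load('hub3.npy',allow_pickle=True).item();g=cv2.cvtColor(cv2.imread('pics/hub3.png'),cv2.COLOR_BGR2GRAY).astype(float)
# stud tops: brightness round the r=42 circle at z 27
for R in(41,44):
  v=[]
  for a in range(0,360,10):
    u=proj('wrist',[597.6+R*np.cos(np.radians(a)),-191+R*np.sin(np.radians(a)),27],c);v.append(int(cv2.getRectSubPix(g.astype('float32'),(3,3),tuple(map(float,u))).mean()))
  print(v)
E
```

```text
pred px 249.4 185.8 r 24.7
[249.2 185. ] 26.0 [ 596.8 -190.8]
[249.5 183.2] 24.2 [ 595.4 -189.9]
[248.  185.2] 24.9 [ 596.5 -192. ]
[249.8 186. ] 25.0 [ 597.9 -190.8]
[249.5 181.8] 25.5 [ 594.1 -189.3]
pred px 249.3 176.9 r 50.5Traceback (most recent call last):
  File "<stdin>", line 2, in <module>
  File "h.py", line 20, in circ
    for h in H[0][:5]:
             ~^^^
TypeError: 'NoneType' object is not subscriptable
```

```bash
python3 - <<'E'
from h import *
c=np.load('hub3.npy',allow_pickle=True).item();g=cv2.cvtColor(cv2.imread('pics/hub3.png'),cv2.COLOR_BGR2GRAY).astype('float32')
for R in(40,43):
  v=[]
  for a in range(0,360,10):
    u=proj('wrist',[597.6+R*np.cos(np.radians(a)),-191+R*np.sin(np.radians(a)),27],c);v.append(int(cv2.getRectSubPix(g,(3,3),tuple(map(float,u))).mean()))
  print(v)
E
python3 -m creep '[{"dx":0.0,"dy":0.0005,"dz":-0.1,"rx":0,"ry":0,"rz":0,"grip":-1},{"dx":0,"dy":0.0005,"dz":-0.2,"rx":0,"ry":0,"rz":0,"grip":-1},{"dx":0,"dy":0.0005,"dz":-0.25,"rx":0,"ry":0,"rz":0,"grip":-1},{"dx":0,"dy":0.0005,"dz":-0.25,"rx":0,"ry":0,"rz":0,"grip":-1},{"dx":0,"dy":0.0005,"dz":-0.25,"rx":0,"ry":0,"rz":0,"grip":-1}]'
python3 - <<'E'
from h import *
circ('hub4',(597.4,-191),46,58)
E
```

```text
[165, 166, 189, 129, 165, 164, 164, 165, 165, 166, 168, 207, 193, 169, 172, 172, 175, 174, 173, 179, 190, 177, 173, 175, 174, 171, 174, 172, 181, 159, 172, 168, 169, 137, 130, 164]
[165, 165, 210, 163, 165, 164, 160, 136, 152, 165, 167, 210, 168, 171, 174, 174, 175, 175, 174, 186, 210, 185, 174, 174, 140, 142, 173, 172, 177, 209, 171, 168, 167, 145, 122, 166]
clock: 19.6
eef_pos: [598.9, -190.6, 51.2]
tool_rot: [3.141, 0.002, 2.694]
force: [-0.6, 0.1, 0.4]
width: 85.2
gripper_force: 0.0
pred px 251.5 222.7 r 45.6
[252.  226.8] 48.8 [ 599.9 -191.9]
[256.  222.8] 43.4 [ 598.6 -188.5]
[257.  222.5] 42.5 [ 598.7 -187.9]
[255.  222.8] 44.0 [ 598.3 -189.1]
[251.8 219. ] 48.8 [ 595.3 -189.8]
```

Studs at about 20/112/200/290°, so the finger line at 64° falls midway between them. Gripping the nose.

```bash
python3 -m creep '[{"dx":0,"dy":0,"dz":-0.08,"rx":0,"ry":0,"rz":0,"grip":-1},{"dx":0,"dy":0,"dz":-0.124,"rx":0,"ry":0,"rz":0,"grip":-1},{"dx":0,"dy":0,"dz":-0.124,"rx":0,"ry":0,"rz":0,"grip":-1},{"dx":0,"dy":0,"dz":-0.124,"rx":0,"ry":0,"rz":0,"grip":1},{"dx":0,"dy":0,"dz":-0.124,"rx":0,"ry":0,"rz":0,"grip":1}]'
python3 -m creep '[{"dx":0,"dy":0,"dz":0,"rx":0,"ry":0,"rz":0,"grip":1},{"dx":0,"dy":0,"dz":0,"rx":0,"ry":0,"rz":0,"grip":1},{"dx":0,"dy":0,"dz":0,"rx":0,"ry":0,"rz":0,"grip":1},{"dx":0,"dy":0,"dz":0.02,"rx":0,"ry":0,"rz":0,"grip":1},{"dx":0,"dy":0,"dz":0.05,"rx":0,"ry":0,"rz":0,"grip":1}]'
```

```text
clock: 20.27
eef_pos: [598.7, -190.9, 1.8]
tool_rot: [3.141, 0.002, 2.694]
force: [2.1, -0.5, 0.3]
width: 55.8
gripper_force: 64.7
clock: 20.9
eef_pos: [596.3, -191.2, 19.9]
tool_rot: [-3.141, -0.002, 2.694]
force: [-0.3, 0.6, -5.3]
width: 55.5
gripper_force: 65.1
```

```bash
python3 -m creep '[{"dx":0,"dy":0,"dz":0.14,"rx":0,"ry":0,"rz":0,"grip":1},{"dx":0.01,"dy":0.04,"dz":0.275,"rx":0,"ry":0,"rz":0,"grip":1},{"dx":0.04,"dy":0.15,"dz":0.3,"rx":0,"ry":0,"rz":0,"grip":1},{"dx":0.075,"dy":0.28,"dz":0.3,"rx":0,"ry":0,"rz":0,"grip":1},{"dx":0.11,"dy":0.41,"dz":0.3,"rx":0,"ry":0,"rz":0,"grip":1}]'
python3 -m creep '[{"dx":0.03,"dy":0.12,"dz":0,"rx":0,"ry":0,"rz":0,"grip":1},{"dx":0.051,"dy":0.202,"dz":0,"rx":0,"ry":0,"rz":0,"grip":1},{"dx":0.051,"dy":0.202,"dz":0,"rx":0,"ry":0,"rz":0,"grip":1},{"dx":0.051,"dy":0.202,"dz":0,"rx":0,"ry":0,"rz":0,"grip":1},{"dx":0.051,"dy":0.202,"dz":0,"rx":0,"ry":0,"rz":0,"grip":1}]'
python3 - <<'E'
from h import *
s=st();c=get_calibration('wrist');im=get_image('wrist')[:,:,::-1];cv2.imwrite('pics/hub5.png',im);np.save('hub5.npy',c,allow_pickle=True)
print(proj('wrist',[661.8,53.5,s['eef_pos'][2]+46],c),proj('wrist',[661.6,53.5,117],c))
E
```

```text
clock: 21.52
eef_pos: [641.3, -26.1, 140.8]
tool_rot: [-3.141, 0.0, 2.693]
force: [0.8, -1.2, -5.8]
width: 55.7
gripper_force: 67.5
clock: 22.15
eef_pos: [661.6, 51.6, 139.9]
tool_rot: [-3.14, -0.0, 2.692]
force: [0.3, -0.3, -5.4]
width: 55.6
gripper_force: 67.5
{'clock': 22.15, 'eef_pos': [661.57, 51.64, 139.95], 'tool_rot': [-3.14, -0.0, 2.69], 'width': 55.57, 'force': [0.34, -0.31, -5.44], 'gripper_force': 67.49, 'qpos': [0.24, 0.8, -0.65, 1.53, 0.55, 1.0, 0.55]}
[257.6 266. ] [255.7 213.4]
```

```bash
python3 -m creep '[{"dx":0,"dy":0,"dz":0,"rx":0,"ry":0,"rz":0,"grip":1},{"dx":0,"dy":0,"dz":-0.03,"rx":0,"ry":0,"rz":0,"grip":1},{"dx":0,"dy":0,"dz":-0.06,"rx":0,"ry":0,"rz":0,"grip":1},{"dx":0,"dy":0,"dz":-0.09,"rx":0,"ry":0,"rz":0,"grip":1},{"dx":0,"dy":0,"dz":-0.12,"rx":0,"ry":0,"rz":0,"grip":1}]'
python3 -m creep '[{"dx":0,"dy":0,"dz":-0.02,"rx":0,"ry":0,"rz":0,"grip":1},{"dx":0,"dy":0,"dz":-0.035,"rx":0,"ry":0,"rz":0,"grip":1},{"dx":0,"dy":0,"dz":-0.05,"rx":0,"ry":0,"rz":0,"grip":1},{"dx":0,"dy":0,"dz":-0.065,"rx":0,"ry":0,"rz":0,"grip":1},{"dx":0,"dy":0,"dz":-0.08,"rx":0,"ry":0,"rz":0,"grip":1}]'
python3 -m creep '[{"dx":0,"dy":0,"dz":-0.003,"rx":0,"ry":0,"rz":0,"grip":1},{"dx":0,"dy":0,"dz":-0.006,"rx":0,"ry":0,"rz":0,"grip":1},{"dx":0,"dy":0,"dz":-0.009,"rx":0,"ry":0,"rz":0,"grip":1},{"dx":0,"dy":0,"dz":-0.012,"rx":0,"ry":0,"rz":0,"grip":1},{"dx":0,"dy":0,"dz":-0.015,"rx":0,"ry":0,"rz":0,"grip":1}]'
```

```text
clock: 22.82
eef_pos: [661.5, 53.8, 90.8]
tool_rot: [-3.141, -0.001, 2.694]
force: [0.6, 0.3, -4.7]
width: 55.5
gripper_force: 67.5
clock: 23.45
eef_pos: [662.0, 53.7, 59.9]
tool_rot: [3.141, 0.0, 2.694]
force: [-0.1, -0.9, -5.5]
width: 55.8
gripper_force: 67.4
clock: 24.08
eef_pos: [661.9, 53.7, 54.1]
tool_rot: [3.142, 0.0, 2.694]
force: [0.2, 0.4, -4.5]
width: 55.9
gripper_force: 67.4
```

```bash
python3 -m creep '[{"dx":0,"dy":0,"dz":-0.003,"rx":0,"ry":0,"rz":0,"grip":1},{"dx":0,"dy":0,"dz":-0.006,"rx":0,"ry":0,"rz":0,"grip":1},{"dx":0,"dy":0,"dz":-0.009,"rx":0,"ry":0,"rz":0,"grip":1},{"dx":0,"dy":0,"dz":-0.0125,"rx":0,"ry":0,"rz":0,"grip":1},{"dx":0,"dy":0,"dz":-0.0125,"rx":0,"ry":0,"rz":0,"grip":1}]'
```

```text
clock: 24.7
eef_pos: [661.7, 53.7, 48.9]
tool_rot: [-3.141, -0.0, 2.694]
force: [0.3, -0.8, -6.0]
width: 55.6
gripper_force: 67.4
```

Hub has entered over the bearing without contact (underside at 49). Continuing to 40, then gently to the seat.

```bash
python3 -m creep '[{"dx":0,"dy":0,"dz":-0.005,"rx":0,"ry":0,"rz":0,"grip":1},{"dx":0,"dy":0,"dz":-0.01,"rx":0,"ry":0,"rz":0,"grip":1},{"dx":0,"dy":0,"dz":-0.015,"rx":0,"ry":0,"rz":0,"grip":1},{"dx":0,"dy":0,"dz":-0.02,"rx":0,"ry":0,"rz":0,"grip":1},{"dx":0,"dy":0,"dz":-0.0225,"rx":0,"ry":0,"rz":0,"grip":1}]'
python3 -m creep '[{"dx":0,"dy":0,"dz":-0.0015,"rx":0,"ry":0,"rz":0,"grip":1},{"dx":0,"dy":0,"dz":-0.003,"rx":0,"ry":0,"rz":0,"grip":1},{"dx":0,"dy":0,"dz":-0.003,"rx":0,"ry":0,"rz":0,"grip":1},{"dx":0,"dy":0,"dz":-0.003,"rx":0,"ry":0,"rz":0,"grip":1},{"dx":0,"dy":0,"dz":-0.003,"rx":0,"ry":0,"rz":0,"grip":1}]'
```

```text
clock: 25.32
eef_pos: [661.8, 53.7, 39.9]
tool_rot: [-3.141, -0.0, 2.694]
force: [-1.4, 0.5, -3.8]
width: 55.7
gripper_force: 67.7
clock: 25.95
eef_pos: [661.7, 53.7, 39.8]
tool_rot: [-3.141, 0.0, 2.694]
force: [-4.5, -1.4, 5.6]
width: 55.8
gripper_force: 68.6
```

```bash
python3 -m creep '[{"dx":0,"dy":0,"dz":-0.0025,"rx":0,"ry":0,"rz":0,"grip":1},{"dx":0,"dy":0,"dz":-0.0025,"rx":0,"ry":0,"rz":0,"grip":1},{"dx":0,"dy":0,"dz":-0.0025,"rx":0,"ry":0,"rz":0,"grip":1},{"dx":0,"dy":0,"dz":-0.0025,"rx":0,"ry":0,"rz":0,"grip":1},{"dx":0,"dy":0,"dz":-0.0025,"rx":0,"ry":0,"rz":0,"grip":1}]'
python3 -m creep '[{"dx":0,"dy":0,"dz":0.0025,"rx":0,"ry":0,"rz":0,"grip":1},{"dx":0,"dy":0,"dz":0.0025,"rx":0,"ry":0,"rz":0,"grip":-0.3},{"dx":0,"dy":0,"dz":0.0025,"rx":0,"ry":0,"rz":0,"grip":-0.6},{"dx":0,"dy":0,"dz":0.0025,"rx":0,"ry":0,"rz":0,"grip":-1},{"dx":0,"dy":0,"dz":0.0025,"rx":0,"ry":0,"rz":0,"grip":-1}]'
```

```text
clock: 26.58
eef_pos: [661.8, 53.7, 39.8]
tool_rot: [-3.141, 0.001, 2.694]
force: [-6.2, -2.0, 11.4]
width: 55.7
gripper_force: 69.4
clock: 27.2
eef_pos: [662.2, 53.9, 38.8]
tool_rot: [3.141, 0.0, 2.694]
force: [-0.3, -0.2, -0.2]
width: 85.4
gripper_force: 0.0
```

```bash
python3 -m creep '[{"dx":0,"dy":0,"dz":0.05,"rx":0,"ry":0,"rz":0,"grip":-1},{"dx":0,"dy":0,"dz":0.18,"rx":0,"ry":0,"rz":0,"grip":-1},{"dx":0,"dy":0,"dz":0.33,"rx":0,"ry":0,"rz":0,"grip":-1},{"dx":-0.03,"dy":-0.05,"dz":0.33,"rx":0,"ry":0,"rz":0,"grip":-1},{"dx":-0.1,"dy":-0.16,"dz":0.33,"rx":0,"ry":0,"rz":0,"grip":-1}]'
python3 -m creep '[{"dx":0,"dy":0,"dz":0,"rx":0,"ry":0,"rz":0,"grip":-1},{"dx":-0.08,"dy":-0.12,"dz":0,"rx":0,"ry":0,"rz":0,"grip":-1},{"dx":-0.16,"dy":-0.24,"dz":0,"rx":0,"ry":0,"rz":0,"grip":-1},{"dx":-0.24,"dy":-0.36,"dz":0,"rx":0,"ry":0,"rz":0,"grip":-1},{"dx":-0.32,"dy":-0.48,"dz":0,"rx":0,"ry":0,"rz":0,"grip":-1}]'
python3 -m creep '[{"dx":-0.08,"dy":-0.12,"dz":0,"rx":0,"ry":0,"rz":0,"grip":-1},{"dx":-0.1695,"dy":-0.243,"dz":-0.05,"rx":0,"ry":0,"rz":0,"grip":-1},{"dx":-0.1695,"dy":-0.243,"dz":-0.05,"rx":0,"ry":0,"rz":0,"grip":-1},{"dx":-0.1695,"dy":-0.243,"dz":-0.05,"rx":0,"ry":0,"rz":0,"grip":-1},{"dx":-0.1695,"dy":-0.243,"dz":-0.05,"rx":0,"ry":0,"rz":0,"grip":-1}]'
python3 - <<'E'
from h import *
st();circ('sm1',(426,-299.5),16,40);
c=get_calibration('side');im=get_image('side')[:,:,::-1];cv2.imwrite('pics/s9.png',im)
E
```

```text
clock: 27.82
eef_pos: [623.3, -7.8, 173.7]
tool_rot: [3.137, 0.004, 2.698]
force: [0.4, -0.8, -0.4]
width: 85.3
gripper_force: 0.0
clock: 28.45
eef_pos: [493.9, -203.2, 172.2]
tool_rot: [3.141, 0.002, 2.695]
force: [0.9, -1.0, -0.4]
width: 85.6
gripper_force: 0.0
clock: 29.08
eef_pos: [428.1, -297.9, 151.9]
tool_rot: [3.141, 0.002, 2.697]
force: [-0.1, -0.1, -0.2]
width: 85.4
gripper_force: 0.0
{'clock': 29.08, 'eef_pos': [428.06, -297.91, 151.86], 'tool_rot': [3.14, 0.0, 2.7], 'width': 85.4, 'force': [-0.06, -0.13, -0.21], 'gripper_force': 0.0, 'qpos': [1.03, 0.61, -0.72, 1.92, 0.55, 0.81, 1.13]}
pred px 250.2 175.9 r 19.0
[249.2 175.5] 19.4 [ 425.2 -300.2]
[249.5 177.2] 17.6 [ 427.  -300.8]
[248.  176.2] 18.2 [ 425.4 -301.7]
[248.8 174.5] 17.6 [ 424.1 -300.2]
[250.2 176.2] 18.2 [ 426.4 -299.6]
```

```bash
python3 -m creep '[{"dx":0.085,"dy":0.1,"dz":-0.1,"rx":0,"ry":0,"rz":0,"grip":1},{"dx":0.085,"dy":0.1,"dz":-0.2,"rx":0,"ry":0,"rz":0,"grip":1},{"dx":0.085,"dy":0.1,"dz":-0.3,"rx":0,"ry":0,"rz":0,"grip":1},{"dx":0.085,"dy":0.1,"dz":-0.38,"rx":0,"ry":0,"rz":0,"grip":1},{"dx":0.085,"dy":0.1,"dz":-0.4,"rx":0,"ry":0,"rz":0,"grip":1}]'
python3 -m creep '[{"dx":0,"dy":0,"dz":0,"rx":0,"ry":0,"rz":0,"grip":1},{"dx":0,"dy":0,"dz":-0.005,"rx":0,"ry":0,"rz":0,"grip":1},{"dx":0,"dy":0,"dz":-0.01,"rx":0,"ry":0,"rz":0,"grip":1},{"dx":0,"dy":0,"dz":-0.015,"rx":0,"ry":0,"rz":0,"grip":1},{"dx":0,"dy":0,"dz":-0.02,"rx":0,"ry":0,"rz":0,"grip":1}]'
```

```text
clock: 29.8
eef_pos: [459.7, -258.0, -10.5]
tool_rot: [3.141, -0.003, 2.696]
force: [0.7, 0.0, 0.2]
width: 0.3
gripper_force: 0.0
clock: 30.42
eef_pos: [460.1, -259.7, -17.0]
tool_rot: [-3.142, 0.0, 2.694]
force: [-0.2, 0.3, -0.5]
width: 0.0
gripper_force: 0.0
```

```bash
python3 -m creep '[{"dx":0,"dy":0,"dz":-0.002,"rx":0,"ry":0,"rz":0,"grip":1},{"dx":0,"dy":0,"dz":-0.003,"rx":0,"ry":0,"rz":0,"grip":1},{"dx":0,"dy":0,"dz":-0.004,"rx":0,"ry":0,"rz":0,"grip":1},{"dx":0,"dy":0,"dz":-0.005,"rx":0,"ry":0,"rz":0,"grip":1},{"dx":0,"dy":0,"dz":-0.005,"rx":0,"ry":0,"rz":0,"grip":1}]'
```

```text
clock: 31.05
eef_pos: [460.0, -259.4, -19.1]
tool_rot: [3.142, -0.0, 2.694]
force: [-0.0, 0.4, 0.7]
width: 0.1
gripper_force: 0.0
```

```bash
python3 -m creep '[{"dx":0,"dy":0,"dz":-0.002,"rx":0,"ry":0,"rz":0,"grip":1},{"dx":0,"dy":0,"dz":-0.003,"rx":0,"ry":0,"rz":0,"grip":1},{"dx":0,"dy":0,"dz":-0.005,"rx":0,"ry":0,"rz":0,"grip":1},{"dx":0,"dy":0,"dz":-0.005,"rx":0,"ry":0,"rz":0,"grip":1},{"dx":0,"dy":0,"dz":-0.005,"rx":0,"ry":0,"rz":0,"grip":1}]'
python3 -m creep '[{"dx":0,"dy":0,"dz":-0.002,"rx":0,"ry":0,"rz":0,"grip":1},{"dx":0,"dy":0,"dz":-0.0025,"rx":0,"ry":0,"rz":0,"grip":1},{"dx":0,"dy":0,"dz":-0.0025,"rx":0,"ry":0,"rz":0,"grip":1},{"dx":0,"dy":0,"dz":-0.0025,"rx":0,"ry":0,"rz":0,"grip":1},{"dx":0,"dy":0,"dz":-0.0025,"rx":0,"ry":0,"rz":0,"grip":1}]'
```

```text
clock: 31.68
eef_pos: [460.0, -259.4, -21.1]
tool_rot: [3.142, -0.0, 2.694]
force: [0.5, 0.0, 1.8]
width: 0.2
gripper_force: 0.4
clock: 32.3
eef_pos: [460.1, -259.5, -21.1]
tool_rot: [-3.141, 0.0, 2.694]
force: [-3.2, 1.3, 11.3]
width: 0.1
gripper_force: 5.4
```

Table contact gives the tip offset exactly: true tips are 21.1 mm above the reported TCP. Back over the small bearing.

```bash
python3 -m creep '[{"dx":0,"dy":0,"dz":0.1,"rx":0,"ry":0,"rz":0,"grip":1},{"dx":0,"dy":0,"dz":0.18,"rx":0,"ry":0,"rz":0,"grip":-1},{"dx":-0.086,"dy":-0.102,"dz":0.18,"rx":0,"ry":0,"rz":0,"grip":-1},{"dx":-0.086,"dy":-0.102,"dz":0.18,"rx":0,"ry":0,"rz":0,"grip":-1},{"dx":-0.086,"dy":-0.102,"dz":0.18,"rx":0,"ry":0,"rz":0,"grip":-1}]'
python3 - <<'E'
from h import *
st();circ('sm2',(425.5,-300.3),16,40);circ('sm3',(425.5,-300.3),16,24);
a=cv2.imread('pics/sm2.png');print(a[200:206,225:285:6].mean(0).astype(int).tolist())
E
```

```text
clock: 32.92
eef_pos: [425.5, -300.3, 49.8]
tool_rot: [3.141, 0.0, 2.693]
force: [0.4, 1.8, -0.4]
width: 71.8
gripper_force: 0.0
{'clock': 32.92, 'eef_pos': [425.51, -300.32, 49.83], 'tool_rot': [3.14, 0.0, 2.69], 'width': 71.84, 'force': [0.36, 1.84, -0.4], 'gripper_force': 0.0, 'qpos': [0.94, 0.76, -0.58, 2.0, 0.73, 0.6, 0.98]}
pred px 253.0 209.1 r 27.5
[253. 207.] 26.0 [ 424.1 -299.6]
[253.  211.2] 28.6 [ 426.9 -301. ]
[251.2 209.2] 26.3 [ 425.  -301.4]
[253.8 209.8] 26.8 [ 426.1 -300. ]
[252.8 208.5] 27.9 [ 425.  -300.2]
pred px 251.7 208.8 r 16.5
[250.2 209.5] 15.8 [ 425.5 -301.5]
[251.5 208.8] 17.0 [ 425.4 -300.4]
[251.5 209.8] 17.0 [ 426.  -300.7]
[251.2 211. ] 17.6 [ 426.8 -301.3]
[252.8 209.2] 16.0 [ 426.1 -299.8]
[[159, 169, 184], [69, 68, 67], [184, 178, 175], [133, 150, 172], [127, 144, 164], [124, 140, 161], [125, 141, 163], [148, 158, 174], [88, 86, 83], [201, 194, 188]]
```

Centred and grey steel with black seals, so it is the right part. Gripping its upper part.

```bash
python3 -m creep '[{"dx":0,"dy":-0.0005,"dz":-0.06,"rx":0,"ry":0,"rz":0,"grip":-1},{"dx":0,"dy":-0.0005,"dz":-0.12,"rx":0,"ry":0,"rz":0,"grip":-0.8},{"dx":0,"dy":-0.0005,"dz":-0.153,"rx":0,"ry":0,"rz":0,"grip":-0.5},{"dx":0,"dy":-0.0005,"dz":-0.153,"rx":0,"ry":0,"rz":0,"grip":-0.5},{"dx":0,"dy":-0.0005,"dz":-0.153,"rx":0,"ry":0,"rz":0,"grip":-0.5}]'
python3 -m creep '[{"dx":0,"dy":0,"dz":0,"rx":0,"ry":0,"rz":0,"grip":1},{"dx":0,"dy":0,"dz":0,"rx":0,"ry":0,"rz":0,"grip":1},{"dx":0,"dy":0,"dz":0,"rx":0,"ry":0,"rz":0,"grip":1},{"dx":0,"dy":0,"dz":0,"rx":0,"ry":0,"rz":0,"grip":1},{"dx":0,"dy":0,"dz":0,"rx":0,"ry":0,"rz":0,"grip":1}]'
python3 -m creep '[{"dx":0,"dy":0,"dz":0.01,"rx":0,"ry":0,"rz":0,"grip":1},{"dx":0,"dy":0,"dz":0.03,"rx":0,"ry":0,"rz":0,"grip":1},{"dx":0,"dy":0,"dz":0.06,"rx":0,"ry":0,"rz":0,"grip":1},{"dx":0,"dy":0,"dz":0.1,"rx":0,"ry":0,"rz":0,"grip":1},{"dx":0,"dy":0,"dz":0.1,"rx":0,"ry":0,"rz":0,"grip":1}]'
```

```text
clock: 33.65
eef_pos: [426.3, -300.3, -10.8]
tool_rot: [3.141, 0.001, 2.694]
force: [0.4, 0.2, 0.3]
width: 63.9
gripper_force: 0.0
clock: 34.28
eef_pos: [426.1, -300.8, -9.9]
tool_rot: [-3.141, 0.002, 2.694]
force: [-1.5, 0.6, 9.9]
width: 35.4
gripper_force: 58.9
clock: 34.9
eef_pos: [426.6, -301.1, 30.3]
tool_rot: [-3.141, 0.003, 2.693]
force: [0.8, -0.5, -0.4]
width: 35.5
gripper_force: 59.9
```

```bash
python3 - <<'E'
from h import *
st();circ('sm4',(426,-300.5),56,40,1.4);circ('sm5',(426,-300.5),56,24,1.4)
a=cv2.imread('pics/sm4.png')[180:330,150:350]
s=get_image('side')[:,:,::-1];u,v=map(int,proj('side',[426,-300.5,50]));b=s[v-40:v+35,u-50:u+50]
cv2.imwrite('pics/sm.png',np.hstack([cv2.resize(a,(400,300),interpolation=2),cv2.resize(b,(400,300),interpolation=2)]))
E
```

```text
{'clock': 34.9, 'eef_pos': [426.64, -301.06, 30.26], 'tool_rot': [-3.14, 0.0, 2.69], 'width': 35.51, 'force': [0.79, -0.47, -0.37], 'gripper_force': 59.93, 'qpos': [0.92, 0.79, -0.55, 2.0, 0.77, 0.56, 0.95]}
pred px 253.9 245.6 r 37.1
[251.  250.8] 36.0 [ 428.  -303.1]
[251.2 241.5] 36.4 [ 423.3 -300.7]
[251.  242.8] 35.6 [ 423.9 -301.2]
[251.8 250. ] 35.2 [ 427.8 -302.6]
[251.  251.8] 36.8 [ 428.5 -303.4]
pred px 254.2 247.2 r 22.3
[250.5 245. ] 23.8 [ 424.1 -301.7]
[249.  247.2] 21.9 [ 424.9 -302.9]
[253.5 246.8] 20.8 [ 425.6 -300.7]
[252.2 246.5] 21.9 [ 425.2 -301.2]
[255.5 246.8] 23.6 [ 426.1 -299.8]
```

```bash
python3 -m creep '[{"dx":0,"dy":0,"dz":0.13,"rx":0,"ry":0,"rz":0,"grip":1},{"dx":0.06,"dy":0.09,"dz":0.22,"rx":0,"ry":0,"rz":0,"grip":1},{"dx":0.13,"dy":0.195,"dz":0.26,"rx":0,"ry":0,"rz":0,"grip":1},{"dx":0.21,"dy":0.315,"dz":0.26,"rx":0,"ry":0,"rz":0,"grip":1},{"dx":0.29,"dy":0.435,"dz":0.26,"rx":0,"ry":0,"rz":0,"grip":1}]'
python3 -m creep '[{"dx":0.08,"dy":0.12,"dz":0,"rx":0,"ry":0,"rz":0,"grip":1},{"dx":0.16,"dy":0.24,"dz":0,"rx":0,"ry":0,"rz":0,"grip":1},{"dx":0.24,"dy":0.36,"dz":0,"rx":0,"ry":0,"rz":0,"grip":1},{"dx":0.3,"dy":0.45,"dz":0,"rx":0,"ry":0,"rz":0,"grip":1},{"dx":0.3,"dy":0.45,"dz":0,"rx":0,"ry":0,"rz":0,"grip":1}]'
python3 -m creep '[{"dx":0,"dy":0,"dz":0,"rx":0,"ry":0,"rz":0,"grip":1},{"dx":0,"dy":0,"dz":0,"rx":0,"ry":0,"rz":0,"grip":1},{"dx":0,"dy":0,"dz":-0.02,"rx":0,"ry":0,"rz":0,"grip":1},{"dx":0,"dy":0,"dz":-0.035,"rx":0,"ry":0,"rz":0,"grip":1},{"dx":0,"dy":0,"dz":-0.05,"rx":0,"ry":0,"rz":0,"grip":1}]'
```

```text
clock: 35.67
eef_pos: [542.2, -125.3, 132.5]
tool_rot: [-3.141, -0.0, 2.693]
force: [0.5, -1.5, -0.3]
width: 35.8
gripper_force: 60.4
clock: 36.3
eef_pos: [662.1, 59.3, 132.0]
tool_rot: [3.138, -0.002, 2.7]
force: [0.4, -0.9, -0.7]
width: 35.8
gripper_force: 60.4
clock: 36.92
eef_pos: [661.3, 53.1, 112.1]
tool_rot: [-3.141, -0.0, 2.693]
force: [-0.2, 0.1, -1.3]
width: 36.2
gripper_force: 60.4
```

```bash
python3 -m creep '[{"dx":0,"dy":0,"dz":-0.012,"rx":0,"ry":0,"rz":0,"grip":1},{"dx":0,"dy":0,"dz":-0.025,"rx":0,"ry":0,"rz":0,"grip":1},{"dx":0,"dy":0,"dz":-0.037,"rx":0,"ry":0,"rz":0,"grip":1},{"dx":0,"dy":0,"dz":-0.05,"rx":0,"ry":0,"rz":0,"grip":1},{"dx":0,"dy":0,"dz":-0.0625,"rx":0,"ry":0,"rz":0,"grip":1}]'
python3 -m creep '[{"dx":0,"dy":0,"dz":-0.004,"rx":0,"ry":0,"rz":0,"grip":1},{"dx":0,"dy":0,"dz":-0.008,"rx":0,"ry":0,"rz":0,"grip":1},{"dx":0,"dy":0,"dz":-0.013,"rx":0,"ry":0,"rz":0,"grip":1},{"dx":0,"dy":0,"dz":-0.018,"rx":0,"ry":0,"rz":0,"grip":1},{"dx":0,"dy":0,"dz":-0.025,"rx":0,"ry":0,"rz":0,"grip":1}]'
```

```text
clock: 37.55
eef_pos: [661.6, 53.6, 87.4]
tool_rot: [3.142, -0.0, 2.694]
force: [0.7, 0.1, -0.7]
width: 35.8
gripper_force: 60.4
clock: 38.17
eef_pos: [661.7, 53.5, 77.7]
tool_rot: [3.141, 0.0, 2.694]
force: [-0.2, 0.6, -0.2]
width: 35.8
gripper_force: 60.4
```

```bash
python3 -m creep '[{"dx":0,"dy":0,"dz":-0.005,"rx":0,"ry":0,"rz":0,"grip":1},{"dx":0,"dy":0,"dz":-0.01,"rx":0,"ry":0,"rz":0,"grip":1},{"dx":0,"dy":0,"dz":-0.015,"rx":0,"ry":0,"rz":0,"grip":1},{"dx":0,"dy":0,"dz":-0.02,"rx":0,"ry":0,"rz":0,"grip":1},{"dx":0,"dy":0,"dz":-0.025,"rx":0,"ry":0,"rz":0,"grip":1}]'
python3 -m creep '[{"dx":0,"dy":0,"dz":-0.003,"rx":0,"ry":0,"rz":0,"grip":1},{"dx":0,"dy":0,"dz":-0.006,"rx":0,"ry":0,"rz":0,"grip":1},{"dx":0,"dy":0,"dz":-0.008,"rx":0,"ry":0,"rz":0,"grip":1},{"dx":0,"dy":0,"dz":-0.01,"rx":0,"ry":0,"rz":0,"grip":1},{"dx":0,"dy":0,"dz":-0.01,"rx":0,"ry":0,"rz":0,"grip":1}]'
```

```text
clock: 38.8
eef_pos: [661.6, 53.6, 67.6]
tool_rot: [-3.142, -0.0, 2.694]
force: [-0.8, 0.0, -0.3]
width: 35.7
gripper_force: 60.4
clock: 39.42
eef_pos: [661.7, 53.6, 64.3]
tool_rot: [-3.142, 0.0, 2.694]
force: [-1.3, -0.6, 4.2]
width: 35.6
gripper_force: 61.0
```

```bash
python3 -m creep '[{"dx":0,"dy":0,"dz":-0.0025,"rx":0,"ry":0,"rz":0,"grip":1},{"dx":0,"dy":0,"dz":-0.0025,"rx":0,"ry":0,"rz":0,"grip":1},{"dx":0,"dy":0,"dz":-0.0025,"rx":0,"ry":0,"rz":0,"grip":1},{"dx":0,"dy":0,"dz":-0.0025,"rx":0,"ry":0,"rz":0,"grip":1},{"dx":0,"dy":0,"dz":-0.0025,"rx":0,"ry":0,"rz":0,"grip":1}]'
python3 -m creep '[{"dx":0,"dy":0,"dz":0.002,"rx":0,"ry":0,"rz":0,"grip":0},{"dx":0,"dy":0,"dz":0.003,"rx":0,"ry":0,"rz":0,"grip":-0.3},{"dx":0,"dy":0,"dz":0.003,"rx":0,"ry":0,"rz":0,"grip":-0.5},{"dx":0,"dy":0,"dz":0.003,"rx":0,"ry":0,"rz":0,"grip":-1},{"dx":0,"dy":0,"dz":0.01,"rx":0,"ry":0,"rz":0,"grip":-1}]'
python3 -m creep '[{"dx":0,"dy":0,"dz":0.1,"rx":0,"ry":0,"rz":0,"grip":-1},{"dx":0,"dy":0,"dz":0.22,"rx":0,"ry":0,"rz":0,"grip":-1},{"dx":-0.04,"dy":-0.09,"dz":0.26,"rx":0,"ry":0,"rz":0,"grip":-1},{"dx":-0.07,"dy":-0.159,"dz":0.26,"rx":0,"ry":0,"rz":0,"grip":-1},{"dx":-0.07,"dy":-0.159,"dz":0.26,"rx":0,"ry":0,"rz":0,"grip":-1}]'
python3 - <<'E'
from h import *
st();circ('p1',(661.7,53.5),90,40,1.6);circ('p2',(661.7,53.5),84,58,1.4)
c=get_calibration('wrist');a=cv2.imread('pics/p1.png');u,v=map(int,proj('wrist',[661.7,53.5,90],c));cv2.imwrite('pics/p1c.png',cv2.resize(a[v-60:v+60,u-60:u+60],(400,400)))
s=get_image('side')[:,:,::-1];cv2.imwrite('pics/s10.png',s)
E
```

```text
clock: 40.05
eef_pos: [661.7, 53.5, 64.2]
tool_rot: [-3.141, 0.001, 2.694]
force: [-3.2, -0.7, 9.7]
width: 35.5
gripper_force: 61.8
clock: 40.67
eef_pos: [661.4, 53.5, 66.5]
tool_rot: [-3.141, -0.001, 2.694]
force: [0.8, -0.3, -1.0]
width: 85.4
gripper_force: 0.0
clock: 41.3
eef_pos: [633.0, -13.9, 170.9]
tool_rot: [-3.139, 0.001, 2.689]
force: [0.2, -0.1, -0.2]
width: 85.4
gripper_force: 0.0
{'clock': 41.3, 'eef_pos': [633.0, -13.93, 170.94], 'tool_rot': [-3.14, 0.0, 2.69], 'width': 85.45, 'force': [0.18, -0.08, -0.2], 'gripper_force': 0.0, 'qpos': [0.37, 0.73, -0.68, 1.6, 0.52, 1.01, 0.65]}
pred px 338.5 187.3 r 23.0
[338.  185.5] 22.4 [660.   53.7]
[334.8 184.8] 23.2 [658.2  51.5]
[338.8 188.8] 21.8 [663.   53.2]
[335.8 184.8] 24.3 [658.6  52.2]
[336.5 185.5] 21.2 [659.5  52.6]
pred px 333.4 186.4 r 32.5
[330.  187.5] 30.7 [661.3  50.5]
[334.8 188. ] 34.8 [663.6  54. ]
[335.5 184.8] 31.8 [661.1  55.7]
[336.8 183.5] 30.1 [660.5  57.1]
[331.5 187.5] 32.1 [661.9  51.6]
```

```bash
python3 -m creep '[{"dx":-0.07,"dy":0.1,"dz":0,"rx":0,"ry":0,"rz":0,"grip":-1},{"dx":-0.15,"dy":0.22,"dz":0,"rx":0,"ry":0,"rz":0,"grip":-1},{"dx":-0.23,"dy":0.34,"dz":0,"rx":0,"ry":0,"rz":0,"grip":-1},{"dx":-0.3,"dy":0.46,"dz":0,"rx":0,"ry":0,"rz":0,"grip":-1},{"dx":-0.38,"dy":0.58,"dz":0,"rx":0,"ry":0,"rz":0,"grip":-1}]'
python3 -m creep '[{"dx":-0.05,"dy":0.1,"dz":0,"rx":0,"ry":0,"rz":0,"grip":-1},{"dx":-0.0825,"dy":0.18,"dz":-0.05,"rx":0,"ry":0,"rz":0,"grip":-1},{"dx":-0.0825,"dy":0.18,"dz":-0.15,"rx":0,"ry":0,"rz":0,"grip":-1},{"dx":-0.0825,"dy":0.18,"dz":-0.25,"rx":0,"ry":0,"rz":0,"grip":-1},{"dx":-0.0825,"dy":0.18,"dz":-0.3,"rx":0,"ry":0,"rz":0,"grip":-1}]'
python3 - <<'E'
from h import *
st();circ('wa1',(448.6,293.9),8,36,1.6);circ('wa2',(448.6,293.9),8,19,1.8)
E
```

```text
clock: 42.08
eef_pos: [480.4, 225.2, 170.9]
tool_rot: [3.14, -0.0, 2.696]
force: [0.6, 0.3, -0.4]
width: 85.4
gripper_force: 0.0
clock: 42.7
eef_pos: [446.9, 295.1, 48.6]
tool_rot: [-3.14, -0.002, 2.697]
force: [0.9, 0.4, 1.2]
width: 85.6
gripper_force: 0.0
{'clock': 42.7, 'eef_pos': [446.88, 295.06, 48.65], 'tool_rot': [-3.14, -0.0, 2.7], 'width': 85.57, 'force': [0.9, 0.43, 1.24], 'gripper_force': 0.0, 'qpos': [-0.29, 0.76, -0.53, 1.96, 0.67, 0.61, -0.14]}
pred px 252.7 208.9 r 23.9
[253.5 207. ] 25.6 [447.5 295.1]
[254.5 209.2] 23.4 [449.4 295. ]
[253.5 211.2] 25.6 [450.5 293.7]
[251.2 209. ] 22.5 [448.2 293. ]
[253.  208.8] 24.0 [448.6 294.2]
pred px 254.1 210.3 r 12.7
[255.2 210.8] 12.3 [449.3 294.5]
[254.2 210.8] 12.0 [449.  293.8]
[255.2 212.2] 13.4 [450.4 294. ]
```

```bash
python3 -m creep '[{"dx":0.001,"dy":0.0007,"dz":-0.06,"rx":0,"ry":0,"rz":0,"grip":-1},{"dx":0.001,"dy":0.0007,"dz":-0.12,"rx":0,"ry":0,"rz":0,"grip":-0.8},{"dx":0.001,"dy":0.0007,"dz":-0.175,"rx":0,"ry":0,"rz":0,"grip":-0.5},{"dx":0.001,"dy":0.0007,"dz":-0.175,"rx":0,"ry":0,"rz":0,"grip":-0.3},{"dx":0.001,"dy":0.0007,"dz":-0.175,"rx":0,"ry":0,"rz":0,"grip":-0.1}]'
python3 -m creep '[{"dx":0,"dy":0,"dz":0,"rx":0,"ry":0,"rz":0,"grip":1},{"dx":0,"dy":0,"dz":0,"rx":0,"ry":0,"rz":0,"grip":1},{"dx":0,"dy":0,"dz":0,"rx":0,"ry":0,"rz":0,"grip":1},{"dx":0,"dy":0,"dz":0,"rx":0,"ry":0,"rz":0,"grip":1},{"dx":0,"dy":0,"dz":0,"rx":0,"ry":0,"rz":0,"grip":1}]'
python3 -m creep '[{"dx":0,"dy":0,"dz":0.01,"rx":0,"ry":0,"rz":0,"grip":1},{"dx":0,"dy":0,"dz":0.03,"rx":0,"ry":0,"rz":0,"grip":1},{"dx":0,"dy":0,"dz":0.06,"rx":0,"ry":0,"rz":0,"grip":1},{"dx":0,"dy":0,"dz":0.1,"rx":0,"ry":0,"rz":0,"grip":1},{"dx":0,"dy":0,"dz":0.1,"rx":0,"ry":0,"rz":0,"grip":1}]'
python3 - <<'E'
from h import *
st();circ('wa3',(449,294.1),48,36,1.4);circ('wa4',(449,294.1),48,19,1.6)
E
```

```text
clock: 43.42
eef_pos: [449.5, 295.4, -18.1]
tool_rot: [3.14, 0.0, 2.694]
force: [-0.2, 0.5, 0.9]
width: 46.8
gripper_force: 0.0
clock: 44.05
eef_pos: [449.7, 295.1, -17.6]
tool_rot: [3.139, 0.001, 2.694]
force: [-0.4, -0.6, 7.9]
width: 32.0
gripper_force: 58.8
clock: 44.68
eef_pos: [450.0, 294.9, 22.3]
tool_rot: [3.139, 0.001, 2.693]
force: [0.2, 0.0, -1.4]
width: 31.7
gripper_force: 59.5
{'clock': 44.68, 'eef_pos': [449.99, 294.94, 22.34], 'tool_rot': [3.14, 0.0, 2.69], 'width': 31.69, 'force': [0.18, 0.0, -1.39], 'gripper_force': 59.49, 'qpos': [-0.31, 0.8, -0.49, 1.97, 0.71, 0.55, -0.18]}
pred px 251.3 246.0 r 33.4
[250.8 246.5] 32.2 [449.1 293.7]
[251.2 242.8] 35.8 [447.4 294.9]
[248.2 246.2] 31.7 [448.5 292.6]
[253.8 246.5] 31.4 [449.8 295.1]
[247.2 246.2] 31.1 [448.2 292.2]
pred px 252.4 246.9 r 17.7
[251.  249.5] 18.8 [450.  292.8]
[250.5 245.8] 18.0 [448.  293.5]
[250.8 248.5] 17.9 [449.5 293. ]
[250.8 246.8] 17.8 [448.6 293.4]
[249.5 247. ] 16.6 [448.4 292.7]
```

```bash
python3 -m creep '[{"dx":0,"dy":0,"dz":0.14,"rx":0,"ry":0,"rz":0,"grip":1},{"dx":0.03,"dy":-0.09,"dz":0.22,"rx":0,"ry":0,"rz":0,"grip":1},{"dx":0.09,"dy":-0.21,"dz":0.25,"rx":0,"ry":0,"rz":0,"grip":1},{"dx":0.16,"dy":-0.33,"dz":0.25,"rx":0,"ry":0,"rz":0,"grip":1},{"dx":0.23,"dy":-0.45,"dz":0.25,"rx":0,"ry":0,"rz":0,"grip":1}]'
python3 -m creep '[{"dx":0.1,"dy":-0.06,"dz":0,"rx":0,"ry":0,"rz":0,"grip":1},{"dx":0.2,"dy":-0.12,"dz":0,"rx":0,"ry":0,"rz":0,"grip":1},{"dx":0.3015,"dy":-0.151,"dz":0,"rx":0,"ry":0,"rz":0,"grip":1},{"dx":0.3015,"dy":-0.151,"dz":0,"rx":0,"ry":0,"rz":0,"grip":1},{"dx":0.3015,"dy":-0.151,"dz":0,"rx":0,"ry":0,"rz":0,"grip":1}]'
python3 -m creep '[{"dx":0,"dy":0,"dz":0,"rx":0,"ry":0,"rz":0,"grip":1},{"dx":0,"dy":0,"dz":0,"rx":0,"ry":0,"rz":0,"grip":1},{"dx":0,"dy":0,"dz":0,"rx":0,"ry":0,"rz":0,"grip":1},{"dx":0,"dy":0,"dz":0,"rx":0,"ry":0,"rz":0,"grip":1},{"dx":0,"dy":0,"dz":0,"rx":0,"ry":0,"rz":0,"grip":1}]'
python3 - <<'E'
from h import *
s=st();zt=s['eef_pos'][2]+18+8;circ('wb1',(661.6,53.5),zt,36,1.4);circ('wb2',(661.6,53.5),zt,19,1.6)
c=get_calibration('wrist');print(proj('wrist',[661.6,53.5,117],c),zt)
E
```

```text
clock: 45.4
eef_pos: [541.6, 112.5, 120.6]
tool_rot: [-3.141, -0.0, 2.694]
force: [1.0, 1.3, -0.3]
width: 32.0
gripper_force: 59.8
clock: 46.02
eef_pos: [660.3, 54.4, 119.8]
tool_rot: [-3.141, -0.002, 2.695]
force: [0.1, -0.5, 0.2]
width: 31.6
gripper_force: 59.8
clock: 46.65
eef_pos: [661.6, 53.8, 120.8]
tool_rot: [-3.142, 0.0, 2.694]
force: [0.6, -0.2, -0.3]
width: 31.8
gripper_force: 59.8
{'clock': 46.65, 'eef_pos': [661.62, 53.78, 120.77], 'tool_rot': [-3.14, 0.0, 2.69], 'width': 31.79, 'force': [0.61, -0.15, -0.26], 'gripper_force': 59.84, 'qpos': [0.24, 0.83, -0.66, 1.55, 0.58, 0.97, 0.53]}
pred px 253.0 247.4 r 33.4
[248.2 246.2] 31.7 [660.   51.6]
[251.5 244. ] 34.5 [659.6  53.6]
[253.5 246.2] 31.7 [661.1  54. ]
[250.2 244.2] 34.5 [659.4  53. ]
[252.2 248. ] 33.6 [661.8  53. ]
pred px 253.0 247.4 r 17.6
[250.  246.2] 17.2 [660.4  52.4]
[251.2 246. ] 17.8 [660.5  53. ]
[250.8 245. ] 18.6 [659.9  53.1]
[251.5 247.2] 16.8 [661.2  52.9]
[252.8 247.2] 16.1 [661.5  53.4]
[252.8 225.5] 146.77473259756604
```

```bash
python3 -m creep '[{"dx":0.0012,"dy":0.0008,"dz":-0.02,"rx":0,"ry":0,"rz":0,"grip":1},{"dx":0.0012,"dy":0.0008,"dz":-0.035,"rx":0,"ry":0,"rz":0,"grip":1},{"dx":0.0012,"dy":0.0008,"dz":-0.045,"rx":0,"ry":0,"rz":0,"grip":1},{"dx":0.0012,"dy":0.0008,"dz":-0.055,"rx":0,"ry":0,"rz":0,"grip":1},{"dx":0.0012,"dy":0.0008,"dz":-0.06,"rx":0,"ry":0,"rz":0,"grip":1}]'
python3 -m creep '[{"dx":0,"dy":0,"dz":-0.004,"rx":0,"ry":0,"rz":0,"grip":1},{"dx":0,"dy":0,"dz":-0.008,"rx":0,"ry":0,"rz":0,"grip":1},{"dx":0,"dy":0,"dz":-0.012,"rx":0,"ry":0,"rz":0,"grip":1},{"dx":0,"dy":0,"dz":-0.016,"rx":0,"ry":0,"rz":0,"grip":1},{"dx":0,"dy":0,"dz":-0.02,"rx":0,"ry":0,"rz":0,"grip":1}]'
```

```text
clock: 47.38
eef_pos: [662.0, 54.1, 96.4]
tool_rot: [-3.141, -0.0, 2.694]
force: [-1.0, -0.2, 0.2]
width: 31.8
gripper_force: 59.8
clock: 48.0
eef_pos: [662.1, 54.1, 88.6]
tool_rot: [3.142, 0.0, 2.694]
force: [-0.4, 0.9, -0.3]
width: 31.6
gripper_force: 59.8
```

```bash
python3 -m creep '[{"dx":0,"dy":0,"dz":-0.007,"rx":0,"ry":0,"rz":0,"grip":1},{"dx":0,"dy":0,"dz":-0.014,"rx":0,"ry":0,"rz":0,"grip":1},{"dx":0,"dy":0,"dz":-0.021,"rx":0,"ry":0,"rz":0,"grip":1},{"dx":0,"dy":0,"dz":-0.028,"rx":0,"ry":0,"rz":0,"grip":1},{"dx":0,"dy":0,"dz":-0.034,"rx":0,"ry":0,"rz":0,"grip":1}]'
python3 -m creep '[{"dx":0,"dy":0,"dz":-0.002,"rx":0,"ry":0,"rz":0,"grip":1},{"dx":0,"dy":0,"dz":-0.004,"rx":0,"ry":0,"rz":0,"grip":1},{"dx":0,"dy":0,"dz":-0.006,"rx":0,"ry":0,"rz":0,"grip":1},{"dx":0,"dy":0,"dz":-0.0075,"rx":0,"ry":0,"rz":0,"grip":1},{"dx":0,"dy":0,"dz":-0.0075,"rx":0,"ry":0,"rz":0,"grip":1}]'
```

```text
clock: 48.62
eef_pos: [662.1, 54.1, 74.9]
tool_rot: [-3.142, -0.0, 2.694]
force: [-0.4, -0.5, -0.4]
width: 31.6
gripper_force: 59.8
clock: 49.25
eef_pos: [662.2, 54.2, 72.6]
tool_rot: [3.141, 0.0, 2.694]
force: [-0.3, -0.9, 3.5]
width: 31.9
gripper_force: 60.3
```

Contact at exactly the expected height. A small press to confirm, then release and retreat.

```bash
python3 -m creep '[{"dx":0,"dy":0,"dz":-0.002,"rx":0,"ry":0,"rz":0,"grip":1},{"dx":0,"dy":0,"dz":-0.002,"rx":0,"ry":0,"rz":0,"grip":1},{"dx":0,"dy":0,"dz":-0.002,"rx":0,"ry":0,"rz":0,"grip":1},{"dx":0,"dy":0,"dz":0,"rx":0,"ry":0,"rz":0,"grip":1},{"dx":0,"dy":0,"dz":0,"rx":0,"ry":0,"rz":0,"grip":0}]'
python3 -m creep '[{"dx":0,"dy":0,"dz":0,"rx":0,"ry":0,"rz":0,"grip":-0.3},{"dx":0,"dy":0,"dz":0,"rx":0,"ry":0,"rz":0,"grip":-1},{"dx":0,"dy":0,"dz":0,"rx":0,"ry":0,"rz":0,"grip":-1},{"dx":0,"dy":0,"dz":0,"rx":0,"ry":0,"rz":0,"grip":-1},{"dx":0,"dy":0,"dz":0.03,"rx":0,"ry":0,"rz":0,"grip":-1}]'
python3 -m creep '[{"dx":0,"dy":0,"dz":0.1,"rx":0,"ry":0,"rz":0,"grip":-1},{"dx":0,"dy":0,"dz":0.2,"rx":0,"ry":0,"rz":0,"grip":-1},{"dx":-0.06,"dy":-0.1,"dz":0.22,"rx":0,"ry":0,"rz":0,"grip":-1},{"dx":-0.08,"dy":-0.17,"dz":0.22,"rx":0,"ry":0,"rz":0,"grip":-1},{"dx":-0.08,"dy":-0.17,"dz":0.22,"rx":0,"ry":0,"rz":0,"grip":-1}]'
python3 - <<'E'
from h import *
st();c=get_calibration('wrist');im=get_image('wrist')[:,:,::-1];u,v=map(int,proj('wrist',[661.7,53.5,80],c))
a=im[max(0,v-70):v+70,u-70:u+70];out=[cv2.resize(a,(400,400),interpolation=2)]
# move-independent side view
s=get_image('side')[:,:,::-1];b=s[125:205,265:345];out.append(cv2.resize(b,(400,400),interpolation=2));cv2.imwrite('pics/fin.png',np.hstack(out));print(u,v)
for z in(38,84,90,98,117):print(z,(proj('side',[662.5,53.5,z])-[265,125])*5+[400,0])
E
```

```text
clock: 49.88
eef_pos: [662.2, 54.1, 72.0]
tool_rot: [3.141, 0.0, 2.694]
force: [-0.9, -0.4, -0.8]
width: 42.7
gripper_force: 0.0
clock: 50.5
eef_pos: [661.3, 53.9, 83.6]
tool_rot: [-3.14, -0.002, 2.694]
force: [-0.9, 0.3, 0.5]
width: 85.6
gripper_force: 0.0
clock: 51.12
eef_pos: [629.9, -17.6, 173.0]
tool_rot: [-3.14, 0.002, 2.689]
force: [-0.0, 0.2, 0.2]
width: 85.5
gripper_force: 0.0
{'clock': 51.12, 'eef_pos': [629.9, -17.64, 172.96], 'tool_rot': [-3.14, 0.0, 2.69], 'width': 85.51, 'force': [-0.02, 0.23, 0.18], 'gripper_force': 0.0, 'qpos': [0.39, 0.73, -0.7, 1.6, 0.53, 1.01, 0.64]}
339 185
38 [599.5 254. ]
84 [603.5 165.5]
90 [604. 154.]
98 [604.5 138.5]
117 [606.5 101. ]
```

View pics/fin.png

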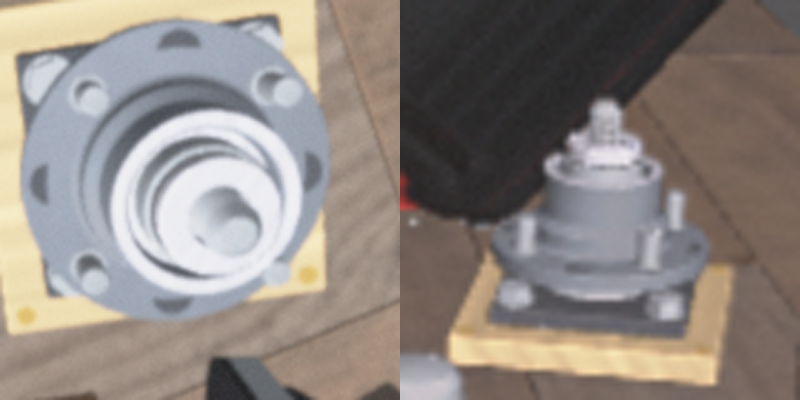

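The final view shows the stack concentric and flat: hub rim, bearing and washer match their seated heights within about half a source pixel, and the arm is clear. Handing in.

```bash
python3 -c "
from cell import ctrl
print(ctrl.finish_job())"
```

```text
the job is handed in; nothing more can be done
None
```

The hub is built up on the axle in the order asked (larger bearing, hub, smaller bearing, washer), each one down, flat and let go in the closing pictures, and the job was handed in at about 51 s; the larger bearing was let go an estimated 1–2 mm above its seat, with the gripper's palm on the spindle tip at about 12 N, and the nut and grease cap were not touched.

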